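# Lay out a kiln shelf

## Task

Load the kiln shelf (the big flat slab) in this order, with 'behind' meaning towards its far edge, square to it: first stand the squat open jar straight behind the bottle-necked vase, centres 110 mm apart, and then set the knobbed lid on it so that it drops home; then stand the plaque of three cones straight behind the square socket foot, also 110 mm between centres, with its row of cones parallel to the shelf's far edge. Next slide the tube prop, banded end down, into the socket foot until the dark band is level with the rim, and last stand the tumbler midway in the gap between prop and vase, in line with both. Let go of each piece before taking the next, drop none of the jar, lid, plaque or tumbler, and leave the vase, the shallow dish and the small test tile where they are.

Things in the scene. Friction and masses are not known exactly. Their poses are not given: they have to be found in the camera images.
- kiln_shelf: Fixed flat pale slab 250 (x) x 340 (y) x 18 mm lying on the table; origin at the centre of its underside; +x points to its far edge, +y to its left end (robot's view). Turned at most 7 degrees from the robot's axes.
- foot: Fixed cream square socket block 70 x 70 x 36 mm standing on the shelf's front row, left or right end (varies), axes parallel to the shelf's. Origin at the centre of its underside. Central upright round bore, 34 mm wide (3 mm chamfer), 30 mm deep, floor 6 mm above the origin.
- vase: Grey clay vase with belly (72 mm) and narrow neck (30 to 42 mm), 140 mm tall, loose, standing at the other end of the shelf's front row (same shelf x as the foot, 200 to 250 mm from it). Origin at the centre of its underside, axes parallel to the shelf's. Not to be moved.
- jar: Squat open round grey clay jar, outside diameter 62 mm, mouth 51 mm, height 60 mm, upright on the table. Origin at the centre of its underside, z up. About 160 g.
- lid: Grey clay lid lying right way up: disc 60 mm wide, 6 mm thick, with a 44 mm wide, 6 mm deep flange below it that drops into the jar's mouth, and above it a round knob 18 mm wide, 22 mm high. 34 mm high overall. Origin at the centre of the flange's underside, z up: 54 mm above the jar's origin when home. About 60 g.
- cones: Clay bar 22 mm (x) x 64 mm (y) x 16 mm high, with three small pale upright cones in a row along y on top (overall 47 mm high). Origin at the centre of its underside. Grip it across the 22 mm width. About 70 g.
- prop: Cream ceramic tube standing upright, outside diameter 30 mm, 120 mm long, dark band round it 30 mm from its lower end. Origin at the centre of its lower end, z up along the tube. When it stands on the bore's floor the band is level with the foot's rim. About 150 g.
- tumbler: Tall narrow open grey clay cup, 46 mm wide at the rim, 40 mm at the foot, 90 mm high, upright on the table. Origin at the centre of its underside, z up. About 130 g.
- dish: Bystander: shallow loose clay dish, 76 mm wide at the rim, 28 mm high, among the loose pieces. Origin at the centre of its underside. Leave it alone.
- tile: Bystander: small loose square clay test tile, 36 x 36 x 8 mm, lying flat near the middle of the shelf's back row. Origin at the centre of its underside. Leave it alone.
There are look-alikes about, which are no part of the job. Leave any blue or purple look-alike of the jar alone.

How it is judged (in metres and radians):
On the way, in this order (a step that is already met when the one before it is completed fails the run):
1. the open jar stands on the kiln shelf straight behind the vase, let go (x of jar in the frame of vase between 0.095 and 0.125 m and y of jar in the frame of vase between -0.015 and 0.015 m and height (world z) of jar between 0.014 and 0.022 m and angle between jar's own z axis and vertical below 0.1 rad and contact force between the fingers and jar below 0.1 N and linear speed of jar below 0.03 m/s), for 0.2 s.
2. the lid is seated on the jar, let go (horizontal distance between lid and jar below 0.007 m and angle between lid's own z axis and vertical below 0.1 rad and z of lid in the frame of jar between 0.051 and 0.057 m and contact force between the fingers and lid below 0.1 N and linear speed of lid below 0.03 m/s), for 0.2 s.
3. the cone plaque stands straight behind the socket foot, let go (x of cones in the frame of foot between 0.095 and 0.125 m and y of cones in the frame of foot between -0.015 and 0.015 m and height (world z) of cones below 0.022 m and angle between cones's own z axis and vertical below 0.1 rad and angle between the y axis of cones and the y axis of kiln_shelf, either way round below 0.26 rad and contact force between the fingers and cones below 0.1 N and linear speed of cones below 0.03 m/s), for 0.2 s.
4. the tube prop is in the socket foot down to its band, let go (horizontal distance between prop and foot below 0.006 m and angle between prop's own z axis and vertical below 0.1 rad and z of prop in the frame of foot between 0.003 and 0.0095 m and contact force between the fingers and prop below 0.1 N and linear speed of prop below 0.03 m/s), for 0.2 s.
5. the tumbler stands between prop and vase, let go (x of tumbler in the frame of foot between -0.015 and 0.015 m and height (world z) of tumbler below 0.022 m and angle between tumbler's own z axis and vertical below 0.1 rad and horizontal distance between tumbler and foot between 0.073 and 0.165 m and horizontal distance between tumbler and vase between 0.073 and 0.165 m and contact force between the fingers and tumbler below 0.1 N and linear speed of tumbler below 0.03 m/s), for 0.2 s.
At the end, for the whole second after the job is handed in: All upright, released, at rest: jar and plaque 110 mm behind vase and foot (15 mm each way), plaque parallel within 15 degrees; lid home (3 mm high or low, 7 mm off axis); prop in the bore, band within 3.5 mm of the rim; tumbler in line within 15 mm, 73 to 165 mm from foot and vase centres (all of step 1 and all of step 2 and all of step 3 and all of step 4 and all of step 5); the robot touches nothing.
It fails at once if the vase is shifted by more than 15 mm (distance of vase from where it was at the start of the episode above 0.015 m).
It fails at once if the dish is shifted by more than 25 mm (distance of dish from where it was at the start of the episode above 0.025 m).
It fails at once if the test tile is shifted by more than 25 mm (distance of tile from where it was at the start of the episode above 0.025 m).
It fails at once if the jar, lid, plaque or tumbler is dropped (falls free at over 0.7 m/s, some 25 mm) ((linear speed of jar above 0.7 m/s and contact force between jar and anything else below 0.02 N) or (linear speed of lid above 0.7 m/s and contact force between lid and anything else below 0.02 N) or (linear speed of cones above 0.7 m/s and contact force between cones and anything else below 0.02 N) or (linear speed of tumbler above 0.7 m/s and contact force between tumbler and anything else below 0.02 N)).
It also fails if it takes over 141 s, if anything falls off the work surface, if the arm or the gripper's body presses on something with over 40 N, if the wrist force passes 120 N, or if a joint passes its speed limit or range.

## Robot

A 6-joint arm with a two-finger parallel gripper is mounted at the origin on the work surface. World frame = base frame: x ahead of the robot, y to its left, z up, the work surface at z = 0. Lengths are in mm, angles in rad, forces in N, time in s.
With the tool pointing down it reaches from about 275 to 775 mm from the base axis. Payload 14.6 kg.
Tool frame: the origin (TCP) lies midway between the tips of the shut fingers; the grasp point (between the pads) lies 19 mm behind it; z points along the fingers, y is the line along which they close (so a half turn about z gives the same grasp; the last joint's range is limited). The gripper opens to 85 mm and grips with 20 to 120 N. Pads are 22 mm wide; open, the fingers measure 114 mm over their backs; the gripper's body (76 mm by 85 mm) begins 54 mm behind the grasp point. The pads swing forward as they close: fully open they stand 13 mm farther back than shut.
Start: joints at [1.016, 0.263, -0.048, 1.259, 0, 1.415], TCP at [204.353, 483.599, 207.278] pointing down, gripper open.
Joint ranges: [-2.65, 2.65], [-0.89, 1.7], [-1.18, 1.37], [-2.13, 2.11], [-1.35, 1.29], [-3.14, 3.14]. Speed limits (rad/s): [1.89, 1.89, 2.57, 2.79, 3.14, 3.14].

## Interface

Orientations are given as a unit quaternion [w, x, y, z].
In Python, from cell import r, cams gives the robot as it stands. The module is installed in compiled form; this text tells all that it offers.
- The arm moves only by the shell command python3 -m jog 'ROWS' [OPENING]. ROWS is text: rows parted by semicolons, each of 6 numbers parted by spaces: the shift along the tool's x, y, z in units of 30 mm (1.0 is 30 mm), then the turn, a rotation vector about the tool's x, y, z in units of 5 degrees (1.0 is 5 degrees). A call has 1 to 5 rows; each row shifts and turns the commanded pose from where the row before left it, along the tool's axes as they then stand; what a row does not reach is not made up. A row lasts 1/12 s, in which the tool goes at most 41.7 mm and 7.16 degrees, less where a joint would pass 70% of its speed; a pose out of reach is approached as far as the arm can. A call is refused whole if a number of a shift passes 1 or a number of a turn 1, either way. A call with a gripper value outside its range is refused whole. OPENING is the finger opening in mm, from 0 to 85.4, set as the call begins (- or left out, the last holds). The fingers move at their own pace and stop on an object; the grip force is fixed at half the most. Time passes only in rows, so rows that do not move let the fingers close. It gives the time, the measured TCP pose, the force, the opening and the grip force at its end, in the units of the state.
- r.get_obs(): the state, without advancing time (a new reading comes with each control period).
- cams.snapshot(name): name is "side" or "top"; returns the picture (480x640x3 uint8, red, green, blue); there is no depth.
- cams.calibration(name): a dict with "fx", "fy", "cx", "cy" (pixels), "rvec" (rotation vector, rad) and "tvec" (3), from world to camera coordinates, as OpenCV has them. Camera axes: x right, y down, z forward; pixel columns grow to the right and rows downward; lengths in mm; the calibration is good to about 2 mm. A picture is of the moment at which its call begins. calibration takes no time and is no camera call.
- r.close_job(): hands the job in; it is judged then, once.
Trained networks look in the newest picture that a camera, given by its name, has taken for a name from the list of things; names that differ only in an ending like _2 or _b are one class to them, and where a whole thing is asked for, a point or a joint stands for the part that bears it (a point fixed in the world has none). Each returns a list of dicts, best first, with "score" (0 to 1); they miss things now and then, are a little off and sometimes report something else, mostly with a low value. They report only what shows in the picture. A call takes as long as a camera call. They do not tell look-alikes from the thing itself.
- cams.search_frame(camera, label): "extent" ([centre column, centre row, width, height] in pixels, round what is visible of it).
- cams.spot_point(camera, label): "at" ([column, row] in pixels: a listed point, or the origin of a listed thing).
The state is a dict: "t": time; "joints": joint angles; "dq": joint speeds; "effort": joint torques, N m; "tool_pos": TCP position; "tool_rot": TCP orientation; "ft_force": force on the tool from outside, world axes, zero at the start; "wrist_torque": the same for the moment, N m; "finger_gap": finger opening in mm; "grip_force": force on a finger pad.
Only numpy, scipy, OpenCV 4.12 (cv2) and the standard library are available. Lean on these libraries where they do the work, as an engineer would, in place of code of your own. Each camera call takes 0.05 s, during which the arm holds its last target. There are 200 camera calls.

## Working session

There is one attempt and no reset: what is moved stays moved. The work goes in short steps, Python scripts to look and compute and a shell command to move; the robot and the scene stay as the last step left them, time stands still between calls to the robot, and variables do not carry over. Pictures are saved under pics/ and viewed, at most 14 in all, crops included, and the job is handed in when it is done.

```bash
mkdir -p pics
python3 - <<'E'
from cell import r,cams
import cv2,numpy as np
print(r.get_obs())
for n in("top","side"):
    im=cams.snapshot(n);cv2.imwrite(f"pics/{n}0.png",im[:,:,::-1]);print(n,cams.calibration(n))
    for l in("kiln_shelf","foot","vase","jar","lid","cones","prop","tumbler","dish","tile"):
        print(l,[([round(v) for v in d["at"]],round(d["score"],2)) for d in cams.spot_point(n,l)[:4]])
E
```

```text
{'t': 0.0, 'joints': array([ 1.01572275e+00,  2.63498237e-01, -4.89474676e-02,  1.25937650e+00,
       -1.01276390e-05,  1.41554979e+00]), 'dq': array([ 0.00022168, -0.00146929,  0.00059303, -0.00084795,  0.00020745,
        0.00028376]), 'effort': array([-1.48567477e-03, -6.37622023e+01,  3.84565187e+01,  1.38068429e-02,
        1.53235538e-05,  2.73861428e-05]), 'tool_pos': array([204.18451136, 483.34465756, 206.83403475]), 'tool_rot': array([-1.73621883e-04,  1.98584549e-01,  9.80083626e-01, -4.82687915e-04]), 'ft_force': array([ 0.6111967 , -0.4366758 ,  0.32400889]), 'wrist_torque': array([-0.01016354,  0.04055047, -0.03483111]), 'grip_force': 0.0, 'finger_gap': 85.29512316501645}
top {'fx': 546.0873855341844, 'fy': 546.0873855341844, 'cx': 327.8296030820142, 'cy': 238.1105986591216, 'rvec': array([ 2.15755055, -2.12770525,  0.10832814]), 'tvec': array([  58.45192235,  553.47794939, 1194.12240997])}
kiln_shelf [([376, 216], 0.79)]
foot [([322, 242], 0.83), ([376, 177], 0.59), ([527, 270], 0.46)]
vase [([427, 240], 0.57)]
jar [([168, 305], 0.94), ([138, 244], 0.94), ([182, 258], 0.69)]
lid [([502, 306], 0.92)]
cones [([218, 218], 0.85), ([503, 306], 0.55)]
prop [([529, 270], 0.65)]
tumbler [([220, 300], 0.75)]
dish [([493, 223], 0.77)]
tile [([378, 177], 0.82)]
side {'fx': 607.4482079444178, 'fy': 607.4482079444178, 'cx': 318.310050019071, 'cy': 236.90734856006918, 'rvec': array([-0.08157523,  2.87804504, -1.25655752]), 'tvec': array([ 524.8461269 ,   18.99917974, 1505.92793904])}
kiln_shelf [([289, 225], 0.85)]
foot [([311, 252], 0.78)]
vase [([312, 191], 0.79)]
jar [([319, 370], 0.98), ([370, 386], 0.87), ([300, 414], 0.8)]
lid [([363, 162], 0.74)]
cones []
prop [([338, 144], 0.57), ([253, 214], 0.35)]
tumbler [([366, 340], 0.97)]
dish []
tile [([252, 215], 0.47)]
```

View pics/top0.png

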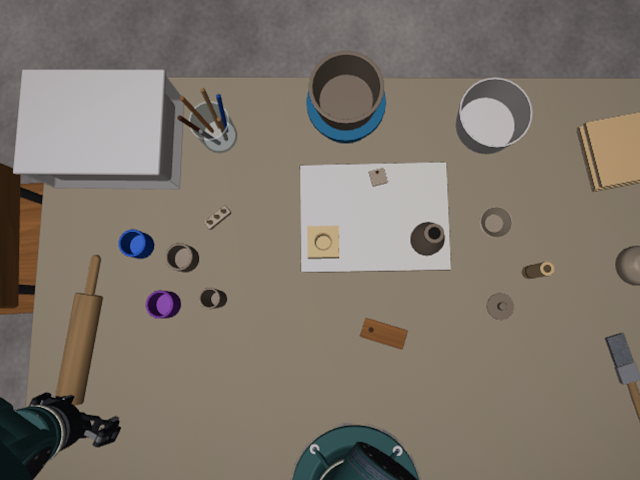

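View pics/side0.png

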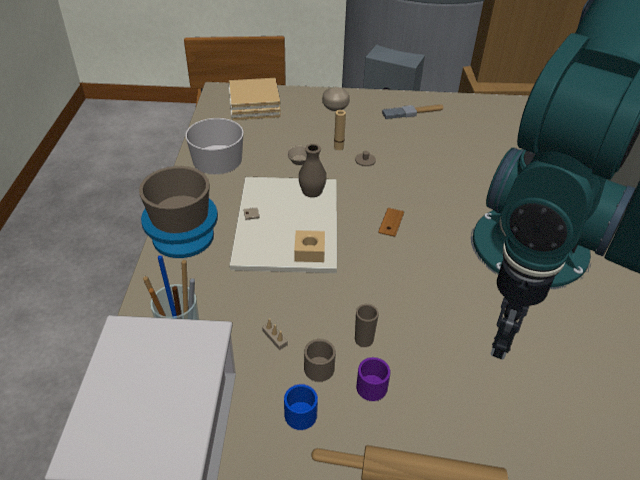

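Top view: grey jar (182,258), tumbler (213,298), cone plaque (218,217), lid (501,306), prop with its top at (546,268), foot (323,241), vase base near (427,240), tile (377,177), dish (495,222). The blue (136,243) and purple (163,304) jars are decoys.

```bash
cat > h.py <<'E'
from cell import r,cams
import cv2,numpy as np
from scipy.spatial.transform import Rotation as R
def proj(n,P):
    c=cams.calibration(n);K=np.array([[c["fx"],0,c["cx"]],[0,c["fy"],c["cy"]],[0,0,1]])
    return cv2.projectPoints(np.array(P,float).reshape(-1,3),c["rvec"],c["tvec"],K,None)[0].reshape(-1,2)
def back(n,uv,z):
    c=cams.calibration(n);M=cv2.Rodrigues(c["rvec"])[0];o=-M.T@c["tvec"]
    d=M.T@np.array([(uv[0]-c["cx"])/c["fx"],(uv[1]-c["cy"])/c["fy"],1]);return (o+d*(z-o[2])/d[2])[:2]
def go(x,y,z,yaw):
    """units to go: tool pointing down, tool y axis at yaw deg (mod 180) in world"""
    o=r.get_obs();q=o["tool_rot"];A=R.from_quat([*q[1:],q[0]]);m=A.as_matrix()
    cur=np.degrees(np.arctan2(m[1,1],m[0,1]));d=(yaw-cur+90)%180-90
    B=R.from_euler('z',d,degrees=True)*A;m2=B.as_matrix()
    # make exactly vertical
    ya=np.radians(cur+d);Y=np.array([np.cos(ya),np.sin(ya),0]);Z=np.array([0,0,-1.]);B=R.from_matrix(np.c_[np.cross(Y,Z),Y,Z])
    dp=np.array([x,y,z])-o["tool_pos"]
    print("t %.1f"%o["t"],"pos",o["tool_pos"].round(1),"yaw %.1f"%cur,"j6 %.2f"%o["joints"][5],"gap %.1f"%o["finger_gap"],"F",o["ft_force"].round(1))
    print(" turn units",np.round(np.degrees((A.inv()*B).as_rotvec())/5,2)," shift units before turn",np.round(A.inv().apply(dp)/30,2)," after turn",np.round(B.inv().apply(dp)/30,2))
E
python3 - <<'E'
from h import *
im=cv2.imread("pics/top0.png");hsv=cv2.cvtColor(im,cv2.COLOR_BGR2HSV)
m=((hsv[...,1]<30)&(hsv[...,2]>190)).astype(np.uint8);m[:,:290]=0;m[:,460:]=0;m[:150]=0;m[285:]=0
pts=cv2.findNonZero(m);hull=cv2.convexHull(pts);rect=cv2.approxPolyDP(hull,6,True).reshape(-1,2)
W=[back("top",p,18) for p in rect];print("corners",rect.tolist(),np.round(W,1).tolist())
mr=cv2.minAreaRect(np.array([back("top",p[0],18) for p in hull],np.float32));print(mr)
for n in("top","side"):
    cams.snapshot(n)
    for l,z in dict(foot=18,vase=18,jar=0,lid=0,cones=0,prop=0,tumbler=0,dish=0,tile=18).items():
        print(n,l,[(np.round(back(n,d["at"],z),1).tolist(),round(d["score"],2)) for d in cams.spot_point(n,l)[:4]])
print("foot top ctr",back("top",(323,241),54),"vase rim",back("top",(433,233),158),"prop top",back("top",(546.5,268.5),120),"knob",back("top",(502.5,306.5),34))
print("jar rim",back("top",(181.5,257.5),60),"tumb rim",back("top",(209,297),90),"cones mid, ends z16",back("top",(218,217),30))
E
python3 -c "
import cv2
a=cv2.imread('pics/top0.png');a1=cv2.resize(a[190:330,110:250],None,fx=4,fy=4,interpolation=2);cv2.imwrite('pics/c1.png',a1)"
```

```text
corners [[449, 268], [302, 270], [301, 166], [445, 163]] [[490.3, -208.0], [481.2, 124.2], [723.5, 131.8], [733.6, -201.9]]
((607.2509155273438, -38.78569030761719), (244.5699920654297, 334.32843017578125), 1.773555040359497)
top foot [([540.3, 82.7], 0.93)]
top vase [([544.7, -160.1], 0.74)]
top jar [([535.4, 510.0], 0.97), ([396.4, 431.5], 0.73), ([503.6, 397.8], 0.62)]
top lid [([406.4, -329.6], 0.57)]
top cones [([603.8, 325.0], 0.63), ([591.0, -310.1], 0.52), ([553.6, -161.1], 0.31)]
top prop [([484.3, -393.0], 0.75)]
top tumbler [([407.8, 314.3], 0.93)]
top dish []
top tile [([700.2, -50.7], 0.73), ([594.5, -307.4], 0.56)]
side foot [([542.7, 78.3], 0.79)]
side vase [([553.1, -154.7], 0.66), ([605.9, 348.1], 0.58)]
side jar [([509.3, 400.7], 0.91), ([404.1, 430.0], 0.86), ([533.2, 503.0], 0.76)]
side lid [([415.7, -324.4], 0.71), ([551.8, -170.6], 0.21)]
side cones [([612.9, 325.2], 0.72)]
side prop [([488.4, -392.8], 0.87)]
side tumbler [([409.5, 322.3], 0.91)]
side dish [([595.4, -296.0], 0.66), ([412.0, -303.7], 0.38)]
side tile [([698.4, -37.8], 0.43)]
foot top ctr [543.73522262  76.2795439 ] vase rim [ 549.98777433 -149.63876295] prop top [ 484.20665319 -388.19396884] knob [ 405.71019288 -321.09706575]
jar rim [502.29935213 388.96981655] tumb rim [415.76629784 316.59949684] cones mid, ends z16 [599.03008888 318.45607134]
```

View pics/c1.png

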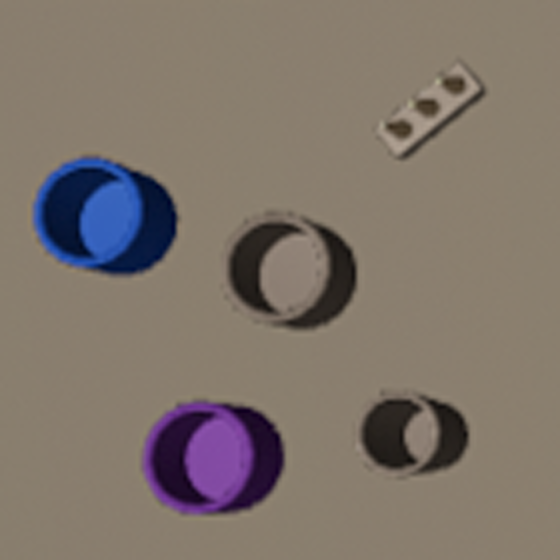

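Crop: jar rim centre is at about px (179.5,256.5), tumbler rim (210,298), and the plaque runs from (207,226) to (228,209). First I turn the tool, then approach the jar.

```bash
python3 -m jog '0 0 0 0 0 -1;0 0 0 0 0 -1;0 0 0 0 0 -1;0 0 0 0 0 -1;0 0 0 0 0 -1' 85; python3 -m jog '0 0 0 0 0 -1;0 0 0 0 0 -1;0 0 0 0 0 -1;0 0 0 0 0 -0.6;0 0 0 0 0 0'
python3 - <<'E'
from h import *
go(505,394,130,110)
print("jar rim",back("top",(179.4,256.4),60),"tumb rim",back("top",(209.7,297.9),90),"cones",back("top",(217.4,216.9),16))
a=back("top",(207,225.2),16);b=back("top",(227.7,208.7),16);print("bar dir",np.degrees(np.arctan2(*(b-a)[::-1])))
E
```

```text
t: 2.52
tool_pos: [204.3, 483.6, 207.3]
tool_rot: [0.0, -0.02, 1.0, -0.0]
ft_force: [-0.3, -0.5, -0.1]
finger_gap: 84.4
grip_force: 0.0
t: 2.93
tool_pos: [204.3, 483.6, 207.3]
tool_rot: [-0.0, -0.176, 0.984, -0.0]
ft_force: [-0.2, -1.2, 0.7]
finger_gap: 85.1
grip_force: 0.0
t 2.9 pos [204.3 483.6 207.3] yaw 110.2 j6 0.66 gap 85.1 F [-0.2 -1.2  0.7]
 turn units [-0.   -0.    0.05]  shift units before turn [-8.37 -6.27  2.58]  after turn [-8.4  -6.23  2.58]
jar rim [504.68208689 393.77862493] tumb rim [413.8784372  315.01239377] cones [601.56778009 323.1325475 ]
bar dir -49.89544197399722
```

```bash
python3 -m jog '-1 -0.75 0.2 0 0 0;-1 -0.75 0.3 0 0 0;-1 -0.75 0.3 0 0 0;-1 -0.75 0.3 0 0 0;-1 -0.75 0.3 0 0 0'; python3 -m jog '-1 -0.75 0.3 0 0 0;-1 -0.75 0.3 0 0 0;-1 -0.75 0.3 0 0 0;-0.4 -0.25 0.25 0 0 0;0 0 0 0 0 0'
python3 - <<'E'
from h import *
go(505,394,15,110)
for n in("top","side"): cv2.imwrite(f"pics/{n}1.png",cams.snapshot(n)[:,:,::-1])
print(proj("top",[505,394,0]),proj("side",[505,394,0]))
a=cv2.imread('pics/side1.png');cv2.imwrite('pics/c2.png',cv2.resize(a[280:430,240:440],None,fx=4,fy=4))
E
```

```text
t: 3.35
tool_pos: [385.5, 428.7, 165.0]
tool_rot: [0.0, -0.173, 0.985, 0.0]
ft_force: [-0.2, 0.7, 0.5]
finger_gap: 85.0
grip_force: 0.0
t: 3.77
tool_pos: [507.9, 392.5, 128.5]
tool_rot: [-0.001, -0.172, 0.985, -0.001]
ft_force: [-0.9, 0.3, -0.7]
finger_gap: 85.1
grip_force: 0.0
t 3.8 pos [507.9 392.5 128.5] yaw 109.8 j6 0.19 gap 85.1 F [-0.9  0.3 -0.7]
 turn units [-0.01 -0.02 -0.04]  shift units before turn [0.07 0.08 3.78]  after turn [0.07 0.08 3.78]
[[186.93858087 258.70203443]] [[319.20197022 366.71965577]]
```

View pics/c2.png

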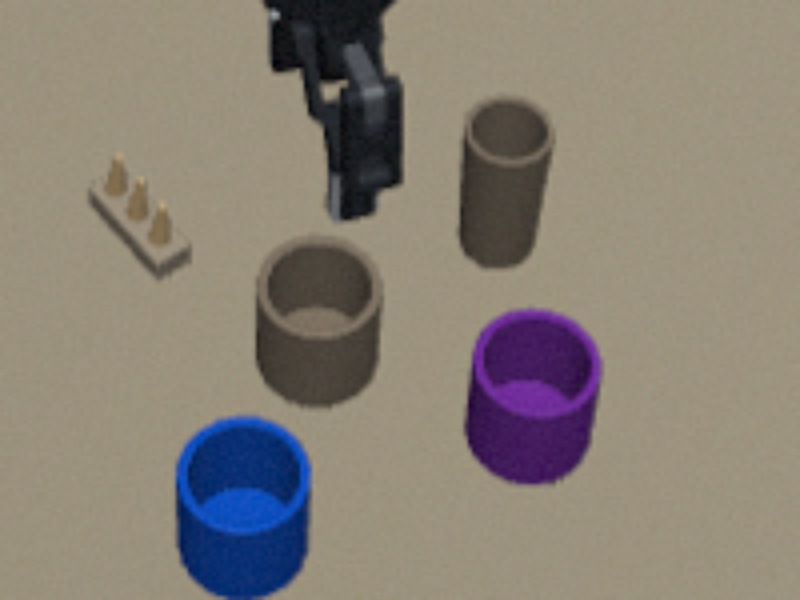

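Side crop: the jar sits below the gripper, rim centre at about px (320,352), in agreement with the estimate. Now I descend and grip.

```bash
python3 -m jog '0.1 0.12 0.9 0 0 0;0 0 0.9 0 0 0;0 0 0.8 0 0 0;0 0 0.6 0 0 0;0 0 0.58 0 0 0'; python3 -m jog '0 0 0 0 0 0;0 0 0 0 0 0;0 0 0 0 0 0;0 0 0 0 0 0;0 0 0 0 0 0' 50; python3 -m jog '0 0 0 0 0 0;0 0 0 0 0 0;0 0 0 0 0 0;0 0 0 0 0 0;0 0 0 0 0 0';python3 -m jog '0 0 -0.3 0 0 0;0 0 -0.8 0 0 0;0 0 -1 0 0 0;0 0 -1 0 0 0;0 0 -1 0 0 0'
python3 - <<'E'
from h import *
go(659,-153,115,110)
E
```

```text
t: 4.28
tool_pos: [499.7, 397.2, 17.1]
tool_rot: [0.0, -0.175, 0.985, 0.0]
ft_force: [0.1, 0.9, 0.0]
finger_gap: 84.8
grip_force: 0.0
t: 4.7
tool_pos: [501.7, 397.2, 19.0]
tool_rot: [0.001, -0.175, 0.985, 0.001]
ft_force: [-2.9, 0.7, 8.3]
finger_gap: 59.8
grip_force: 65.7
t: 5.12
tool_pos: [501.8, 397.2, 18.9]
tool_rot: [0.001, -0.175, 0.985, 0.001]
ft_force: [-3.6, 1.3, 8.5]
finger_gap: 59.4
grip_force: 65.7
t: 5.53
tool_pos: [501.1, 396.2, 142.7]
tool_rot: [0.0, -0.174, 0.985, 0.0]
ft_force: [0.9, 0.0, -2.5]
finger_gap: 59.4
grip_force: 65.4
t 5.5 pos [501.1 396.2 142.7] yaw 110.1 j6 0.19 gap 59.4 F [ 0.9  0.  -2.5]
 turn units [-0.    0.    0.02]  shift units before turn [  1.34 -19.     0.92]  after turn [  1.31 -19.     0.92]
```

```bash
python3 -m jog '0.07 -0.5 0 0 0 0;0.07 -0.8 0 0 0 0;0.07 -1 0 0 0 0;0.07 -1 0 0 0 0;0.07 -1 0 0 0 0'; python3 -m jog '0.07 -1 0 0 0 0;0.07 -1 0 0 0 0;0.07 -1 0 0 0 0;0.07 -1 0 0 0 0;0.07 -1 0 0 0 0'; python3 -m jog '0.07 -1 0 0 0 0;0.07 -1 0 0 0 0;0.07 -1 0 0 0 0;0.07 -1 0 0 0 0;0.07 -1 0 0 0 0'; python3 -m jog '0.07 -1 0 0 0 0;0.07 -1 0 0 0 0;0.07 -1 0 0 0 0;0 -0.5 0 0 0 0;0 -0.2 0 0 0 0'; python3 -m jog '0 0 0 0 0 0;0 0 0 0 0 0;0 0 0 0 0 0'
python3 - <<'E'
from h import *
go(659,-153,37,110)
for n in("top","side"): cv2.imwrite(f"pics/{n}2.png",cams.snapshot(n)[:,:,::-1])
a=cv2.imread('pics/top2.png');b=cv2.imread('pics/side2.png')
cv2.imwrite('pics/c3.png',np.hstack([cv2.resize(a[140:290,350:500],None,fx=2.6,fy=2.6),cv2.resize(b[80:230,210:360],None,fx=2.6,fy=2.6)]))
E
```

```text
t: 5.95
tool_pos: [535.8, 270.2, 140.9]
tool_rot: [0.0, -0.175, 0.985, -0.0]
ft_force: [0.3, 0.3, -1.3]
finger_gap: 59.5
grip_force: 65.4
t: 6.37
tool_pos: [577.5, 125.5, 140.9]
tool_rot: [0.0, -0.174, 0.985, -0.0]
ft_force: [0.6, -0.3, -2.6]
finger_gap: 59.5
grip_force: 65.4
t: 6.78
tool_pos: [619.2, -19.0, 140.9]
tool_rot: [0.0, -0.174, 0.985, -0.0]
ft_force: [-0.4, 0.4, -1.7]
finger_gap: 59.7
grip_force: 65.4
t: 7.2
tool_pos: [651.7, -126.0, 140.3]
tool_rot: [0.0, -0.173, 0.985, -0.0]
ft_force: [-0.6, 0.3, -1.7]
finger_gap: 59.7
grip_force: 65.4
t: 7.45
tool_pos: [651.1, -122.3, 140.6]
tool_rot: [-0.0, -0.175, 0.985, 0.0]
ft_force: [-0.1, 0.6, -1.4]
finger_gap: 59.6
grip_force: 65.4
t 7.5 pos [ 651.1 -122.3  140.6] yaw 110.2 j6 -0.66 gap 59.6 F [-0.1  0.6 -1.4]
 turn units [ 0.   -0.    0.03]  shift units before turn [ 0.1  -1.05  3.45]  after turn [ 0.1  -1.05  3.45]
```

View pics/c3.png

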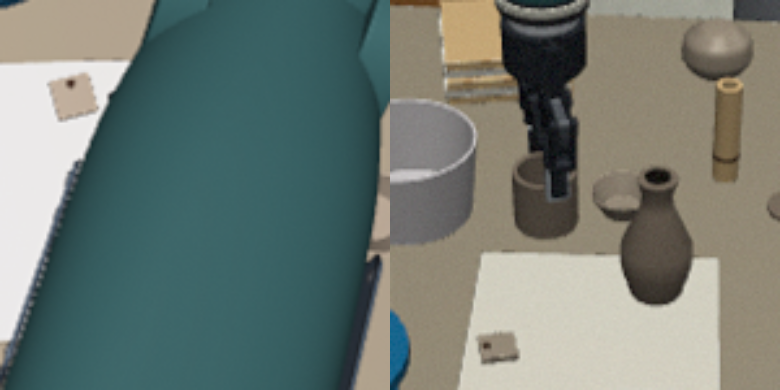

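Side half: the jar hangs upright with its rim centre at about px (270,143), and the vase rim is at about (313,148). The arm blocks the top view.

Run:
```python
from h import *
print("jar",back("side",(269.6,143.5),181.7),"vase rim",back("side",(313.1,148),158))
print("rim top view",back("top",(434,232.5),158), "foot rim", back("side",(310,241.5),54))
```

```text
jar [ 654.47467704 -122.44509559] vase rim [ 548.83466587 -145.95957306]
rim top view [ 551.03197471 -151.65884531] foot rim [542.11365911  84.17656129]
```

```bash
python3 -m jog '0.05 -0.44 0 0 0 0;0.05 -0.44 0 0 0 0;0 0 0.6 0 0 0;0 0 0.8 0 0 0;0 0 0.7 0 0 0'; python3 -m jog '0 0 0.6 0 0 0;0 0 0.4 0 0 0;0 0 0.2 0 0 0;0 0 0 0 0 0;0 0 0 0 0 0'
python3 - <<'E'
from h import *
go(657,-148,37,110)
E
```

```text
t: 7.97
tool_pos: [658.0, -150.8, 76.5]
tool_rot: [0.0, -0.174, 0.985, -0.0]
ft_force: [-0.2, 0.2, -1.9]
finger_gap: 59.7
grip_force: 65.5
t: 8.38
tool_pos: [657.9, -150.1, 41.8]
tool_rot: [0.0, -0.174, 0.985, -0.0]
ft_force: [-0.1, -0.8, -0.7]
finger_gap: 59.4
grip_force: 65.4
t 8.4 pos [ 657.9 -150.1   41.8] yaw 110.1 j6 -0.70 gap 59.4 F [-0.1 -0.8 -0.7]
 turn units [-0.    0.    0.02]  shift units before turn [0.01 0.08 0.16]  after turn [0.01 0.08 0.16]
```

```bash
python3 -m jog '0 0 0.06 0 0 0;0 0 0.05 0 0 0;0 0 0.04 0 0 0;0 0 0 0 0 0;0 0 0 0 0 0'; python3 -m jog '0 0 0.02 0 0 0;0 0 0 0 0 0;0 0 0 0 0 0'
```

```text
t: 8.8
tool_pos: [657.7, -149.5, 37.1]
tool_rot: [0.0, -0.174, 0.985, -0.0]
ft_force: [0.1, 0.0, -1.3]
finger_gap: 59.3
grip_force: 65.5
t: 9.05
tool_pos: [657.8, -149.5, 36.9]
tool_rot: [0.0, -0.174, 0.985, -0.0]
ft_force: [-2.2, 0.3, 5.1]
finger_gap: 59.7
grip_force: 66.1
```

```bash
python3 -m jog '0 0 0 0 0 0;0 0 0 0 0 0;0 0 0 0 0 0;0 0 0 0 0 0;0 0 0 0 0 0' 85; python3 -m jog '0 0 -0.5 0 0 0;0 0 -1 0 0 0;0 0 -1 0 0 0;0 0 -1 0 0 0;0 0 -1 0 0 0';  python3 -m jog '0 0 -1 0 0 0;0.5 -0.13 0 0 0 0;0.9 -0.24 0 0 0 0;1 -0.25 0 0 0 0;1 -0.25 0 0 0 0' 50; python3 -m jog '1 -0.25 0 0 0 0;1 -0.25 0 0 0 0;1 -0.25 0 0 0 0;1 -0.25 0 0 0 0;1 -0.25 0 0 0 0';python3 -m jog '0.9 -0.25 0.5 0 0 0;0.5 -0.13 1 0 0 0;0 0 1 0 0 0;0 0 1 0 0 0;0 0 0 0 0 0'
python3 - <<'E'
from h import *
go(406,-322,18,110)
for n in("top","side"): cv2.imwrite(f"pics/{n}3.png",cams.snapshot(n)[:,:,::-1])
a=cv2.imread('pics/top3.png');b=cv2.imread('pics/side3.png')
cv2.imwrite('pics/c4.png',np.hstack([cv2.resize(a[150:300,360:510],None,fx=2.6,fy=2.6),cv2.resize(b[100:250,240:390],None,fx=2.6,fy=2.6)]))
for l,z in(("jar",18),("lid",0),("prop",0),("vase",18)):
  print(l,[(back(n,d["at"],z).round(1),round(d["score"],2)) for n in("top","side") for d in cams.spot_point(n,l)[:4]])
E
```

```text
t: 9.47
tool_pos: [657.7, -149.5, 36.2]
tool_rot: [0.0, -0.174, 0.985, -0.0]
ft_force: [-0.3, -0.7, -0.1]
finger_gap: 84.9
grip_force: 0.0
t: 9.88
tool_pos: [657.4, -149.4, 172.8]
tool_rot: [0.0, -0.174, 0.985, 0.0]
ft_force: [0.0, -0.8, -0.5]
finger_gap: 85.0
grip_force: 0.0
t: 10.3
tool_pos: [569.9, -209.4, 201.1]
tool_rot: [0.0, -0.175, 0.985, -0.0]
ft_force: [0.2, -0.0, -0.0]
finger_gap: 49.9
grip_force: 0.0
t: 10.72
tool_pos: [441.5, -296.3, 201.4]
tool_rot: [0.0, -0.175, 0.985, -0.0]
ft_force: [-0.2, -0.0, 0.5]
finger_gap: 50.0
grip_force: 0.0
t: 11.13
tool_pos: [405.1, -319.2, 92.1]
tool_rot: [-0.002, -0.174, 0.985, 0.003]
ft_force: [-0.6, 0.6, -1.0]
finger_gap: 50.2
grip_force: 0.0
t 11.1 pos [ 405.1 -319.2   92.1] yaw 110.0 j6 -1.18 gap 50.2 F [-0.6  0.6 -1. ]
 turn units [ 0.07 -0.03  0.01]  shift units before turn [-0.   -0.11  2.47]  after turn [ 0.   -0.1   2.47]
jar [(array([535. , 500.7]), 0.69), (array([ 667.1, -143.4]), 0.67), (array([536.6, 516.5]), 0.88), (array([406.4, 448.8]), 0.62), (array([ 659.3, -151.1]), 0.6)]
lid [(array([ 401.5, -328.6]), 0.61), (array([ 414.5, -316.2]), 0.82)]
prop [(array([ 482.6, -383. ]), 0.6), (array([ 411.8, -300.9]), 0.51)]
vase [(array([ 545.6, -161. ]), 0.9), (array([ 542. , -141.4]), 0.84), (array([415.9, 329.8]), 0.33)]
```

View pics/c4.png

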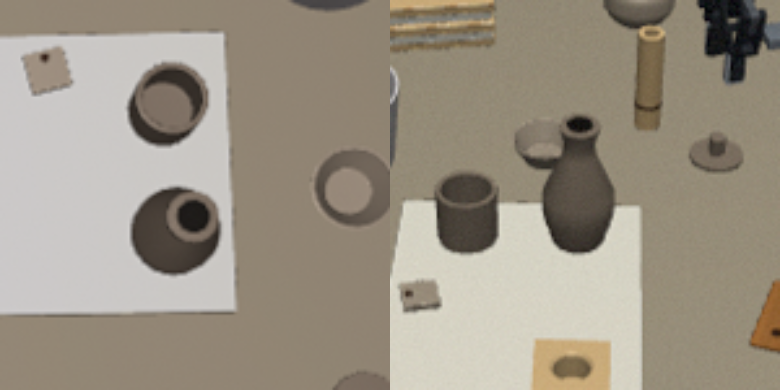

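The jar stands behind the vase: rim px is (425,188) top and (270,173) side, with the vase rim at (434,232) and (313,149). The lid knob top is at side px (366,152).

Run:
```python
from h import *
for n,a in(("top",((425.4,188.1,78),(433.8,232.3,158),(502.5,306.3,34))),("side",((269.6,173.1,78),(313.1,148.8,158),(365.8,152.5,34)))):
  print(n,[back(n,p[:2],p[2]).round(1).tolist() for p in a])
```

```text
top [[660.4, -147.2], [551.4, -151.3], [406.1, -321.1]]
side [[659.9, -140.3], [548.6, -142.5], [406.4, -315.4]]
```

```bash
python3 -m jog '0 -0.08 0.6 0 0 0;0 0 0.8 0 0 0;0 0 0.6 0 0 0;0 0 0.4 0 0 0;0 0 0.08 0 0 0'; python3 -m jog '0 0 0 0 0 0;0 0 0 0 0 0;0 0 0 0 0 0' ;python3 -m jog '0 0 0 0 0 0;0 0 0 0 0 0;0 0 0 0 0 0;0 0 0 0 0 0;0 0 0 0 0 0' 8;python3 -m jog '0 0 0 0 0 0;0 0 0 0 0 0;0 0 0 0 0 0;0 0 0 0 0 0;0 0 0 0 0 0'
```

```text
t: 12.05
tool_pos: [407.4, -322.4, 20.3]
tool_rot: [-0.001, -0.174, 0.985, 0.001]
ft_force: [-0.2, -0.1, 0.4]
finger_gap: 50.1
grip_force: 0.0
t: 12.3
tool_pos: [408.6, -323.7, 22.8]
tool_rot: [0.0, -0.174, 0.985, -0.001]
ft_force: [0.5, -0.6, -0.1]
finger_gap: 49.8
grip_force: 0.0
t: 12.72
tool_pos: [408.2, -323.2, 22.0]
tool_rot: [0.0, -0.174, 0.985, -0.0]
ft_force: [-0.2, 0.1, 0.4]
finger_gap: 8.1
grip_force: 0.0
t: 13.13
tool_pos: [408.1, -323.2, 21.9]
tool_rot: [0.0, -0.174, 0.985, 0.0]
ft_force: [1.0, -0.1, -0.5]
finger_gap: 8.1
grip_force: 0.0
```

The fingers closed on nothing, so I look.

Run:
```python
from h import *
for n in("top","side"): cv2.imwrite(f"pics/{n}4.png",cams.snapshot(n)[:,:,::-1])
a=cv2.imread('pics/top4.png');b=cv2.imread('pics/side4.png')
cv2.imwrite('pics/c5.png',np.hstack([cv2.resize(a[240:370,440:570],None,fx=3,fy=3),cv2.resize(b[90:220,300:430],None,fx=3,fy=3)]))
print(proj("side",[[408,-323,22],[408,-323,0]]),proj("top",[[408,-323,22]]))
```

```text
[[364.91746111 154.41483179]
 [364.35976679 160.71295068]] [[501.76636735 305.49567687]]
```

View pics/c5.png

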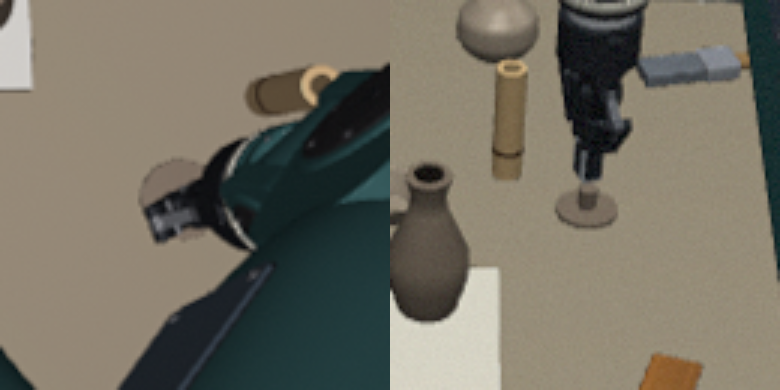

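```bash
python3 - <<'E'
from h import *
print(back("side",(365.7,159.7),12),back("side",(365.4,159.2),12),back("top",(500,306.3),12),back("top",(502.5,306.5),34))
E
python3 -m jog '0 0 0 0 0 0;0 0 0 0 0 0;0 0 0 0 0 0;0 0 0 0 0 0;0 0 0 0 0 0' 45; python3 -m jog '0 0 0.1 0 0 0;0 0 0.1 0 0 0;0 0 0 0 0 0;0 0 0 0 0 0;0 0 0 0 0 0'
```

```text
[ 405.13652834 -311.41507227] [ 405.9707901 -313.791607 ] [ 406.24534861 -321.90131851] [ 405.71019288 -321.09706575]
t: 13.65
tool_pos: [408.1, -323.2, 21.9]
tool_rot: [0.0, -0.174, 0.985, 0.0]
ft_force: [-0.5, -0.7, 0.4]
finger_gap: 45.1
grip_force: 0.0
t: 14.07
tool_pos: [408.1, -323.2, 15.8]
tool_rot: [-0.0, -0.174, 0.985, 0.0]
ft_force: [-0.0, -0.0, -1.1]
finger_gap: 44.9
grip_force: 0.0
```

```bash
python3 -m jog '0 0 0 0 0 0;0 0 0 0 0 0;0 0 0 0 0 0;0 0 0 0 0 0;0 0 0 0 0 0' 10; python3 -m jog '0 0 0 0 0 0;0 0 0 0 0 0;0 0 0 0 0 0;0 0 0 0 0 0;0 0 0 0 0 0'
```

```text
t: 14.48
tool_pos: [408.2, -323.2, 15.9]
tool_rot: [0.0, -0.174, 0.985, -0.0]
ft_force: [-0.4, 1.1, -0.2]
finger_gap: 9.9
grip_force: 0.0
t: 14.9
tool_pos: [408.1, -323.2, 15.9]
tool_rot: [0.0, -0.174, 0.985, -0.0]
ft_force: [0.2, -0.3, -1.0]
finger_gap: 9.6
grip_force: 0.0
```

Run:
```python
from h import *
for n in("top","side"): cv2.imwrite(f"pics/{n}5.png",cams.snapshot(n)[:,:,::-1])
a=cv2.imread('pics/top5.png');b=cv2.imread('pics/side5.png')
P=[[408,-323,16],[408,-323,0],[408,-323,80]]
for n,i in(("top",a),("side",b)):
  print(proj(n,P).round(1).tolist())
cv2.imwrite('pics/c6.png',np.hstack([cv2.resize(a[280:340,465:525],None,fx=6.5,fy=6.5),cv2.resize(b[115:175,335:395],None,fx=6.5,fy=6.5)]))
```

```text
[[501.0, 305.5], [499.0, 305.5], [509.7, 305.3]]
[[364.8, 156.1], [364.4, 160.7], [366.4, 137.3]]
```

View pics/c6.png

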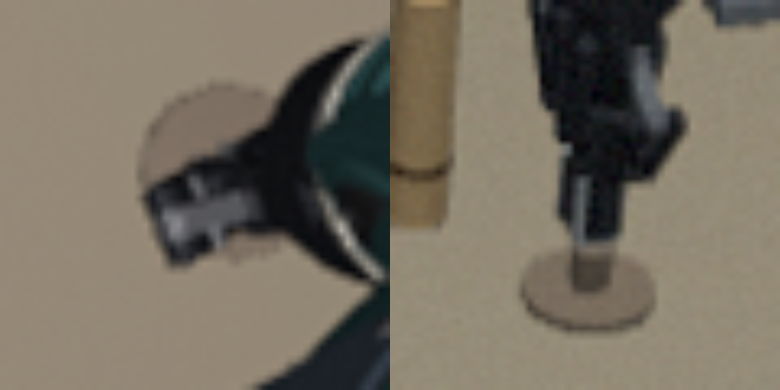

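The fingers look offset from the reported TCP: the side tip is at px (367,152) and the top finger pair at (494,313), where (501,305) is expected. The 59.4 mm jar gap (true diameter 62) fits that. I quantify it from earlier pictures.

Run:
```python
from h import *
print("start TCP",proj("top",[204.3,483.5,207]),proj("side",[204.3,483.5,207]))
Y=np.array([-.342,.94]);X=np.array([-.94,-.342])
for d in(0,10,20):
  p=np.array([507.9,392.5])+42*Y+d*X
  print("side1 near finger d",d,proj("side",[[*p,128.5],[*p,141]]).round(1).tolist())
b=cv2.imread('pics/side0.png');a=cv2.imread('pics/top0.png')
cv2.imwrite('pics/c7.png',np.hstack([cv2.resize(a[380:470,60:150],None,fx=4.3,fy=4.3),cv2.resize(b[280:370,455:545],None,fx=4.3,fy=4.3)]))
```

```text
start TCP [[101.06261074 407.2795627 ]] [[499.14615055 348.03527653]]
side1 near finger d 0 [[326.0, 343.1], [326.2, 338.9]]
side1 near finger d 10 [[331.2, 341.9], [331.5, 337.7]]
side1 near finger d 20 [[336.4, 340.7], [336.7, 336.4]]
```

View pics/c7.png

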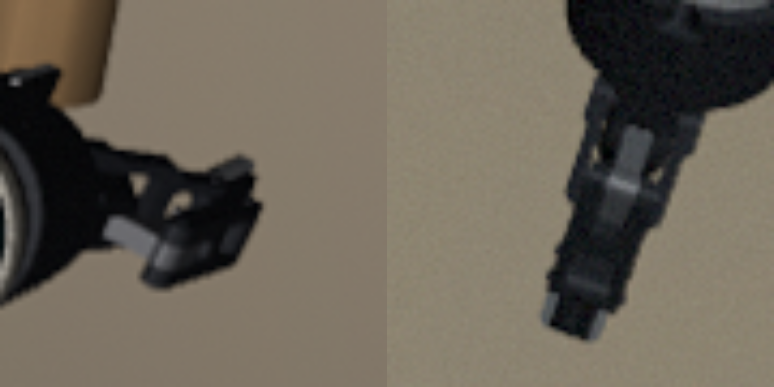

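Run:
```python
from h import *
def ov(n,f,p,yaw,half):
    im=cv2.resize(cv2.imread(f"pics/{n}{f}.png"),None,fx=6,fy=6,interpolation=cv2.INTER_CUBIC)
    a=np.radians(yaw);Y=np.array([np.cos(a),np.sin(a),0]);X=np.array([-Y[1],Y[0],0])
    if X@np.array([-.94,-.342,0])<0:X=-X
    p=np.array(p)
    q=lambda v:tuple(int(t) for t in proj(n,v)[0]*6+2.5)
    cv2.line(im,q(p),q(p+[0,0,150]),(0,0,255),1)
    cv2.line(im,q(p),q(p+half*X),(0,255,0),1)
    cv2.line(im,q(p-half*Y),q(p+half*Y),(255,0,0),1)
    c=q(p+[0,0,30]);x=max(c[0]-195,0);y=min(max(c[1]-150,0),2880-300);return im[y:y+300,x:x+390]
A=([204.3,483.5,207],67.1,42);B=([408.1,-323.2,15.9],110,12)
cv2.imwrite("pics/c8.png",np.vstack([np.hstack([ov(n,0,*A) for n in("top","side")]),np.hstack([ov(n,5,*B) for n in("top","side")])]))
```

```text
(no output)
```

View pics/c8.png

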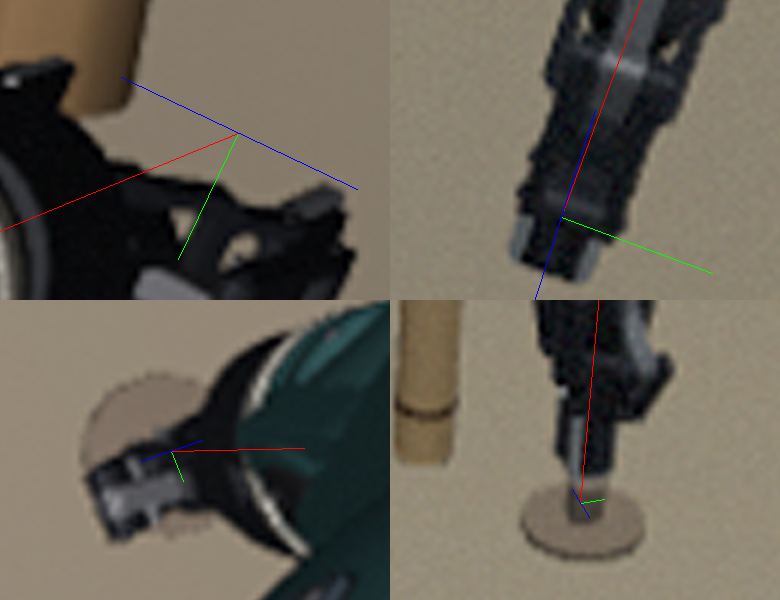

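The overlay shows the tips nearer z 40 than 16, above the knob. I probe downwards in small steps with open fingers and watch the force.

```bash
python3 -m jog '0 0 0 0 0 0;0 0 0 0 0 0;0 0 0 0 0 0;0 0 0 0 0 0;0 0 0 0 0 0' 40; python3 -m jog '0 0 0.1 0 0 0;0 0 0 0 0 0;0 0 0 0 0 0'; python3 -m jog '0 0 0.07 0 0 0;0 0 0 0 0 0;0 0 0 0 0 0' | grep -E "pos|ft"
```

```text
t: 15.42
tool_pos: [408.1, -323.2, 15.9]
tool_rot: [-0.0, -0.174, 0.985, -0.0]
ft_force: [-0.4, -0.1, 0.0]
finger_gap: 40.1
grip_force: 0.0
t: 15.67
tool_pos: [408.0, -323.1, 12.7]
tool_rot: [-0.0, -0.174, 0.985, 0.0]
ft_force: [-0.5, -0.9, -0.4]
finger_gap: 40.1
grip_force: 0.0
tool_pos: [408.1, -323.1, 10.7]
ft_force: [0.5, -0.1, -0.3]
```

```bash
python3 -m jog '0 0 0 0 0 0;0 0 0 0 0 0;0 0 0 0 0 0' 20; python3 -m jog '0 0 0 0 0 0;0 0 0 0 0 0;0 0 0 0 0 0' 10
python3 - <<'E'
from h import *
b0=cv2.imread('pics/side5.png')
for n in("top","side"): cv2.imwrite(f"pics/{n}6.png",cams.snapshot(n)[:,:,::-1])
E
```

```text
t: 16.17
tool_pos: [408.1, -323.2, 10.8]
tool_rot: [0.0, -0.174, 0.985, -0.0]
ft_force: [-0.0, -0.7, 1.0]
finger_gap: 20.4
grip_force: 0.0
t: 16.42
tool_pos: [408.2, -323.3, 10.8]
tool_rot: [0.0, -0.174, 0.985, -0.0]
ft_force: [-1.1, 0.2, -0.5]
finger_gap: 10.0
grip_force: 0.0
```

```bash
python3 -m jog '0 0 0 0 0 0;0 0 0 0 0 0;0 0 0 0 0 0;0 0 0 0 0 0' 36 |grep gap; for i in 1 2; do python3 -m jog '0 0 0.07 0 0 0;0 0 0 0 0 0;0 0 0 0 0 0' | grep -E "pos|ft"; done; python3 -m jog '0 0 0 0 0 0;0 0 0 0 0 0;0 0 0 0 0 0' 20|grep grip; python3 -m jog '0 0 0 0 0 0;0 0 0 0 0 0;0 0 0 0 0 0' 12
python3 - <<'E'
from h import *
def ov(n,p,half=20,yaw=110):
    im=cams.snapshot(n)[:,:,::-1].copy();cv2.imwrite(f"pics/{n}7.png",im)
    im=cv2.resize(im,None,fx=8,fy=8,interpolation=cv2.INTER_CUBIC)
    q=lambda v:tuple(int(t) for t in proj(n,v)[0]*8+3.5)
    c=q(np.array(p)+[0,0,30]);return im[c[1]-290:c[1]+250,c[0]-195:c[0]+195]
cv2.imwrite("pics/c9.png",np.hstack([ov(n,[408,-323,6]) for n in("top","side")]))
E
```

```text
finger_gap: 35.6
tool_pos: [408.1, -323.1, 8.5]
ft_force: [0.1, -0.0, -0.5]
tool_pos: [408.1, -323.1, 6.4]
ft_force: [0.1, 0.9, 0.0]
grip_force: 0.1
t: 17.85
tool_pos: [408.2, -323.2, 6.8]
tool_rot: [0.0, -0.174, 0.985, -0.0]
ft_force: [-0.8, 1.5, 6.1]
finger_gap: 13.6
grip_force: 54.8
```

View pics/c9.png

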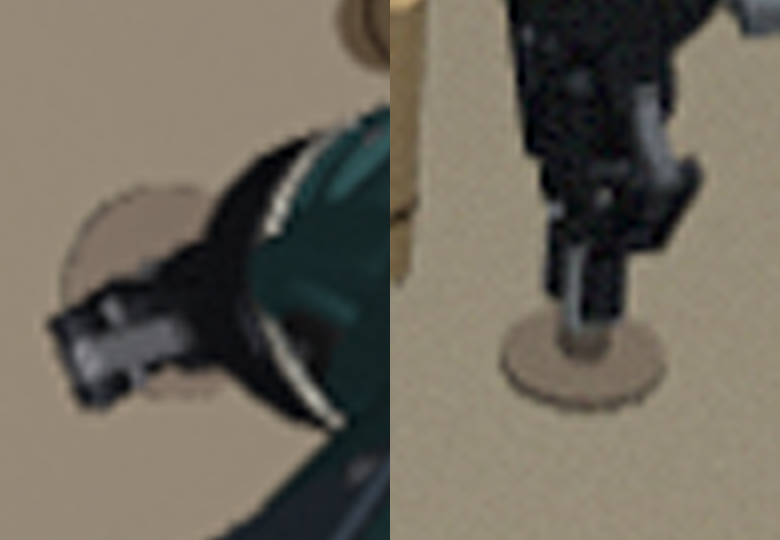

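The fingers now grip the knob, but only at its edge: a gap of 13.6 (knob 18) means the pads sit about 17 mm off along +x tool, and too high. I regrip shifted by −17 mm in tool x, probing down until they touch the disc.

```bash
python3 -m jog '0 0 0 0 0 0;0 0 0 0 0 0;0 0 0 0 0 0;0 0 0 0 0 0' 40 |grep gap; python3 -m jog '-0.19 0 0 0 0 0;-0.19 0 0 0 0 0;-0.19 0 0 0 0 0;0 0 0 0 0 0;0 0 0 0 0 0'|grep -E "pos|ft"; for i in 1 2 3; do python3 -m jog '0 0 0.07 0 0 0;0 0 0 0 0 0;0 0 0 0 0 0' | grep -E "pos|ft"; done
```

```text
finger_gap: 40.3
tool_pos: [424.6, -317.1, 6.5]
ft_force: [-0.1, 0.2, -0.3]
tool_pos: [424.0, -317.3, 4.3]
ft_force: [-0.4, 0.1, -0.1]
tool_pos: [424.0, -317.3, 2.3]
ft_force: [-0.6, -0.3, 0.1]
tool_pos: [424.1, -317.3, 0.2]
ft_force: [-0.7, 0.7, -0.3]
```

```bash
python3 -m jog '0 0 0 0 0 0;0 0 0 0 0 0;0 0 0 0 0 0;0 0 0 0 0 0' 22; python3 -m jog '0 0 0 0 0 0;0 0 0 0 0 0;0 0 0 0 0 0;0 0 0 0 0 0' 12
```

```text
t: 19.78
tool_pos: [424.2, -317.4, 0.3]
tool_rot: [0.0, -0.174, 0.985, -0.0]
ft_force: [0.6, 0.0, 0.3]
finger_gap: 22.1
grip_force: 0.0
t: 20.12
tool_pos: [424.2, -317.3, 0.3]
tool_rot: [-0.0, -0.174, 0.985, 0.0]
ft_force: [-0.6, 0.1, -0.3]
finger_gap: 11.5
grip_force: 0.0
```

The miss after the shift shows the lateral position was right and only the height is off, by about 20 mm. I move back and go lower in small steps.

```bash
python3 -m jog '0 0 0 0 0 0;0 0 0 0 0 0;0 0 0 0 0 0;0 0 0 0 0 0' 40 |grep gap; python3 -m jog '0.19 0 0 0 0 0;0.19 0 0 0 0 0;0.19 0 0 0 0 0;0 0 0 0 0 0;0 0 0 0 0 0'|grep -E "pos|ft"; for i in 1 2; do python3 -m jog '0 0 0.07 0 0 0;0 0 0 0 0 0;0 0 0 0 0 0' | grep -E "pos|ft"; done;  python3 -m jog '0 0 0 0 0 0;0 0 0 0 0 0;0 0 0 0 0 0;0 0 0 0 0 0' 24; python3 -m jog '0 0 0 0 0 0;0 0 0 0 0 0;0 0 0 0 0 0;0 0 0 0 0 0' 12
```

```text
finger_gap: 40.0
tool_pos: [407.7, -323.4, 0.3]
ft_force: [0.3, -0.3, -0.2]
tool_pos: [408.2, -323.1, -2.0]
ft_force: [-0.6, 0.5, -0.2]
tool_pos: [408.1, -323.1, -4.1]
ft_force: [0.1, 0.1, 0.4]
t: 21.7
tool_pos: [408.2, -323.2, -3.9]
tool_rot: [0.0, -0.174, 0.985, -0.0]
ft_force: [0.4, -0.1, -0.2]
finger_gap: 23.7
grip_force: 0.0
t: 22.03
tool_pos: [408.2, -323.2, -3.7]
tool_rot: [0.0, -0.174, 0.985, -0.0]
ft_force: [-1.0, 0.8, 5.7]
finger_gap: 15.6
grip_force: 58.5
```

Gripped (15.6 reads about 2.5 mm under the true 18, the same bias as on the jar). Now I carry the lid over the jar.

```bash
python3 -m jog '0 0 -0.3 0 0 0;0 0 -0.6 0 0 0;0 0 -0.9 0 0 0;0 0 -1 0 0 0;0 0 -1 0 0 0'; python3 -m jog '0 0 -1 0 0 0;0 0 -1 0 0 0;-0.5 0.13 -0.8 0 0 0;-0.8 0.2 0 0 0 0;-1 0.26 0 0 0 0'|grep -E "pos|grip"; python3 -m jog '-1 0.26 0 0 0 0;-1 0.26 0 0 0 0;-1 0.26 0 0 0 0;-1 0.26 0 0 0 0;-1 0.26 0 0 0 0'|grep -E "pos|grip"; python3 -m jog '-1 0.26 0 0 0 0;-0.9 0.23 0 0 0 0;-0.5 0.13 0 0 0 0;-0.24 0.06 0 0 0 0;0 0 0 0 0 0'|grep -E "pos|grip"; python3 -m jog '0 0 0 0 0 0;0 0 0 0 0 0'
python3 - <<'E'
from h import *
go(662.3,-148.3,100,110)
E
```

```text
t: 22.45
tool_pos: [407.8, -322.8, 111.9]
tool_rot: [-0.0, -0.174, 0.985, 0.0]
ft_force: [1.0, -0.9, -0.7]
finger_gap: 15.2
grip_force: 58.6
tool_pos: [467.3, -283.4, 196.5]
grip_force: 58.6
tool_pos: [595.3, -193.4, 194.7]
grip_force: 58.6
tool_pos: [662.3, -147.5, 194.0]
grip_force: 58.6
t: 23.87
tool_pos: [660.9, -149.1, 194.5]
tool_rot: [-0.0, -0.174, 0.985, -0.0]
ft_force: [-1.1, 0.6, -0.7]
finger_gap: 15.2
grip_force: 58.6
t 23.9 pos [ 660.9 -149.1  194.5] yaw 110.0 j6 -0.69 gap 15.2 F [-1.1  0.6 -0.7]
 turn units [-0.   -0.    0.01]  shift units before turn [-0.05  0.01  3.15]  after turn [-0.05  0.01  3.15]
```

Lower to about 20 mm above the seat and look.

```bash
python3 -m jog '-0.05 0.01 0.6 0 0 0;0 0 0.9 0 0 0;0 0 0.9 0 0 0;0 0 0.6 0 0 0;0 0 0.35 0 0 0'|grep pos;python3 -m jog '0 0 0 0 0 0;0 0 0 0 0 0;0 0 0 0 0 0'
python3 - <<'E'
from h import *
b=cams.snapshot("side")[:,:,::-1].copy();cv2.imwrite("pics/side8.png",b)
cv2.imwrite('pics/c10.png',cv2.resize(b[95:220,220:360],None,fx=5.6,fy=4.8 and 5.6/1.17,interpolation=cv2.INTER_CUBIC))
E
```

```text
tool_pos: [661.2, -148.1, 91.8]
t: 24.53
tool_pos: [663.5, -148.1, 95.2]
tool_rot: [0.001, -0.174, 0.985, -0.0]
ft_force: [-0.9, 1.0, -0.0]
finger_gap: 14.9
grip_force: 58.6
```

View pics/c10.png

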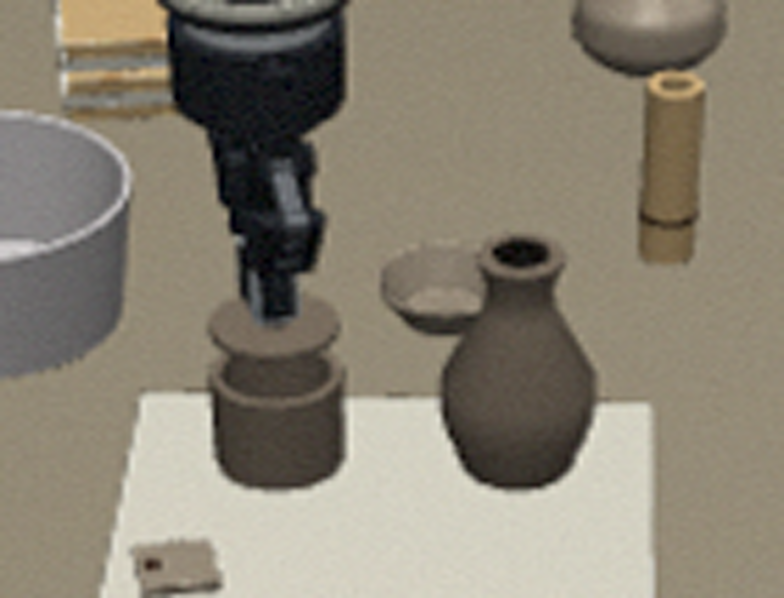

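Run:
```python
from h import *
print(back("side",(220+274.5/5.6,162.4),110.9),back("side",(220+276.5/5.6,174),78),back("side",(269.6,173.1),78))
```

```text
[ 660.39770685 -141.64502497] [ 660.05047053 -136.47692984] [ 659.881111   -140.34727179]
```

The lid hovers concentric above the jar: disc centre at crop (275,322), jar rim (276,378). I lower it.

```bash
python3 -m jog '0.03 0 0.2 0 0 0;0 0 0.3 0 0 0;0 0 0.15 0 0 0;0 0 0 0 0 0;0 0 0 0 0 0'|grep -E "pos|force"; for i in 1 2; do python3 -m jog '0 0 0.1 0 0 0;0 0 0 0 0 0;0 0 0 0 0 0'|grep -E "pos|ft_force"; done
```

```text
tool_pos: [661.9, -147.7, 73.6]
ft_force: [-0.2, -0.1, -0.7]
grip_force: 58.6
tool_pos: [662.2, -147.9, 71.1]
ft_force: [0.0, 0.0, -0.1]
tool_pos: [662.5, -148.0, 68.4]
ft_force: [0.3, 0.9, 2.1]
```

```bash
python3 -m jog '0 0 0.02 0 0 0;0 0 0 0 0 0;0 0 0 0 0 0'|grep -E "pos|ft_force"; python3 -m jog '0 0 0 0 0 0;0 0 0 0 0 0;0 0 0 0 0 0;0 0 0 0 0 0' 34|grep gap; python3 -m jog '0 0 -0.4 0 0 0;0 0 -0.8 0 0 0;0 0 -1 0 0 0;0 0 -1 0 0 0;0 0 -1 0 0 0'
python3 - <<'E'
from h import *
go(601.5,323,120,40.1)
b=cams.snapshot("side")[:,:,::-1].copy();cv2.imwrite("pics/side9.png",b)
for l,z in(("lid",72),("jar",18)): print(l,[(np.round(d["at"],1),back("side",d["at"],z).round(1),round(d["score"],2)) for d in cams.spot_point("side",l)[:3]],[(np.round(d["extent"],1),round(d["score"],2)) for d in cams.search_frame("side",l)[:3]])
E
```

```text
tool_pos: [662.5, -148.0, 68.3]
ft_force: [-1.6, 0.4, 9.7]
finger_gap: 33.9
t: 26.5
tool_pos: [661.8, -147.7, 194.7]
tool_rot: [-0.0, -0.174, 0.985, 0.0]
ft_force: [1.4, -1.1, -0.3]
finger_gap: 33.9
grip_force: 0.0
t 26.5 pos [ 661.8 -147.7  194.7] yaw 110.1 j6 -0.69 gap 33.9 F [ 1.4 -1.1 -0.3]
 turn units [ 0.0e+00 -1.0e-02  1.4e+01]  shift units before turn [-3.5  15.43  2.49]  after turn [13.3   8.57  2.49]
lid [(array([269.3, 175. ]), array([ 660.8, -140.1]), 0.57)] [(array([268.3, 171.9,  26.2,  15. ]), 0.64)]
jar [(array([268.5, 187.7]), array([ 666.4, -155.3]), 0.64), (array([372.9, 386.2]), array([399. , 445.2]), 0.61), (array([299.4, 414.2]), array([536.6, 514.2]), 0.57)] [(array([373.8, 380.6,  34.1,  48.5]), 0.96), (array([269.4, 186.1,  20.9,  23.4]), 0.91), (array([301.1, 407.4,  34.5,  48.1]), 0.65)]
```

Lid seated: force rises on push, and it lies concentric with the jar. Next is the plaque.

```bash
python3 -m jog '0 0 0 0 0 0.7;0 0 0 0 0 1;0 0 0 0 0 1;0 0 0 0 0 1;0 0 0 0 0 1' 36|grep pos;python3 -m jog '0 0 0 0 0 1;0 0 0 0 0 1;0 0 0 0 0 1;0 0 0 0 0 1;0 0 0 0 0 1'|grep pos;python3 -m jog '0 0 0 0 0 1;0 0 0 0 0 1;0 0 0 0 0 1;0 0 0 0 0 1;0 0 0 0 0 0.3'|grep pos;python3 -m jog '0.5 0.32 0 0 0 0;0.9 0.58 0 0 0 0;1 0.64 0 0 0 0;1 0.64 0 0 0 0;1 0.64 0 0 0 0'|grep pos;python3 -m jog '1 0.64 0 0 0 0;1 0.64 0 0 0 0;1 0.64 0 0 0 0;1 0.64 0 0 0 0;1 0.64 0 0 0 0'|grep pos;python3 -m jog '1 0.64 0 0 0 0;1 0.64 0.4 0 0 0;1 0.64 0.8 0 0 0;0.6 0.4 0.9 0 0 0;0.3 0.2 0.5 0 0 0'|grep pos;python3 -m jog '0 0 0 0 0 0;0 0 0 0 0 0;0 0 0 0 0 0'
python3 - <<'E'
from h import *
go(602,323,40,40.1)
print(back("side",(274.5,336.3),16))
for n in("top","side"):
  im=cams.snapshot(n)[:,:,::-1].copy();cv2.imwrite(f"pics/{n}10.png",im)
E
```

```text
tool_pos: [661.5, -147.6, 191.8]
tool_pos: [661.5, -147.6, 191.8]
tool_pos: [661.5, -147.6, 191.8]
tool_pos: [640.6, 9.7, 192.3]
tool_pos: [617.2, 186.4, 192.4]
tool_pos: [598.4, 324.3, 112.2]
t: 29.5
tool_pos: [601.3, 321.0, 116.7]
tool_rot: [0.0, 0.422, 0.907, 0.0]
ft_force: [-0.0, 0.1, -0.5]
finger_gap: 36.1
grip_force: 0.0
t 29.5 pos [601.3 321.  116.7] yaw 40.1 j6 1.24 gap 36.1 F [-0.   0.1 -0.5]
 turn units [0. 0. 0.]  shift units before turn [0.04 0.06 2.56]  after turn [0.04 0.06 2.56]
[601.02158419 335.60886353]
```

The camera and grip evidence both suggest the table lies some 15–20 mm below the assumed z = 0. I triangulate to confirm.

```bash
cat >> h.py <<'E'
def tri(t,s):
    P=[]
    for n in("top","side"):
        c=cams.calibration(n);K=np.array([[c["fx"],0,c["cx"]],[0,c["fy"],c["cy"]],[0,0,1]]);P.append(K@np.c_[cv2.Rodrigues(c["rvec"])[0],c["tvec"]])
    X=cv2.triangulatePoints(P[0],P[1],np.array(t,float).reshape(2,1),np.array(s,float).reshape(2,1)).ravel();return (X[:3]/X[3]).round(1)
E
python3 - <<'E'
from h import *
for l,z,t,s in(("jar rim placed",78,(425.4,188.1),(269.6,173.1)),("vase rim",158,(433.8,232.3),(313.1,148.8)),("knob top",34,(502.5,306.4),(365.8,152.4)),("bar top",16,(217.4,216.9),(274.5,336.3)),("jar rim start",60,(179.4,256.4),(320,351.8)),("foot top",54,(323,241),(310,241.5)),("tumbler rim",90,(209.7,297.9),(240+509/4,280+132/4))):
    p=tri(t,s);print(l,p,"dz",p[2]-z)
E
```

```text
jar rim placed [ 661.2 -148.    72.3] dz -5.700000000000003
vase rim [ 550.5 -152.2  151.6] dz -6.400000000000006
knob top [ 406.  -322.4   29.5] dz -4.5
bar top [602.9 326.    3.7] dz -12.3
jar rim start [504.9 396.   52.7] dz -7.299999999999997
foot top [543.4  76.6  47. ] dz -7.0
tumbler rim [413.6 316.8  82.9] dz -7.099999999999994
```

The frame is about 6–7 mm low in z, with x and y good. I descend onto the plaque at about (603,326), probing.

```bash
python3 -m jog '0.1 0.14 0.6 0 0 0;0 0 1 0 0 0;0 0 1 0 0 0;0 0 0.7 0 0 0;0 0 0.5 0 0 0'|grep pos; python3 -m jog '0 0 0.2 0 0 0;0 0 0 0 0 0;0 0 0 0 0 0;0 0 0 0 0 0'|grep -E "pos|ft"; for i in 1 2 3 4 5; do python3 -m jog '0 0 0.07 0 0 0;0 0 0 0 0 0;0 0 0 0 0 0'|grep -E "pos|ft_force"; done
```

```text
tool_pos: [602.4, 325.2, 0.9]
tool_pos: [603.6, 326.4, -2.2]
ft_force: [-0.4, 0.0, 0.5]
tool_pos: [602.8, 326.4, -5.5]
ft_force: [-0.1, -0.4, 0.4]
tool_pos: [602.5, 326.3, -8.1]
ft_force: [0.3, -0.7, 0.1]
tool_pos: [602.5, 326.3, -10.3]
ft_force: [0.6, 0.5, 0.1]
tool_pos: [602.5, 326.3, -12.3]
ft_force: [-0.3, -0.2, 0.2]
tool_pos: [602.5, 326.3, -14.5]
ft_force: [-0.1, 0.5, -0.3]
```

```bash
python3 -m jog '0 0 0 0 0 0;0 0 0 0 0 0;0 0 0 0 0 0;0 0 0 0 0 0' 26;python3 -m jog '0 0 0 0 0 0;0 0 0 0 0 0;0 0 0 0 0 0;0 0 0 0 0 0' 16
```

```text
t: 31.93
tool_pos: [602.6, 326.3, -14.3]
tool_rot: [0.0, 0.422, 0.907, 0.0]
ft_force: [-1.4, 0.7, -0.2]
finger_gap: 26.2
grip_force: 0.0
t: 32.27
tool_pos: [602.8, 326.4, -14.0]
tool_rot: [0.0, 0.422, 0.907, 0.0]
ft_force: [-1.3, -0.7, 5.9]
finger_gap: 19.8
grip_force: 59.3
```

```bash
python3 -m jog '0 0 0 0 0 0;0 0 0 0 0 0;0 0 0 0 0 0' 30|grep gap; for i in 1 2; do python3 -m jog '0 0 0.06 0 0 0;0 0 0 0 0 0;0 0 0 0 0 0'|grep -E "pos|ft_force"; done; python3 -m jog '0 0 0 0 0 0;0 0 0 0 0 0;0 0 0 0 0 0' 24|grep -E "ft|gap";python3 -m jog '0 0 0 0 0 0;0 0 0 0 0 0;0 0 0 0 0 0;0 0 0 0 0 0' 16; python3 -m jog '0 0 -0.2 0 0 0;0 0 -0.5 0 0 0;0 0 -0.7 0 0 0;0 0 -0.7 0 0 0;0 0 -0.7 0 0 0'
python3 - <<'E'
from h import *
go(653,80,110,1.7)
E
```

```text
finger_gap: 30.0
tool_pos: [602.4, 326.3, -16.4]
ft_force: [-0.8, -0.7, 0.2]
tool_pos: [602.5, 326.3, -18.1]
ft_force: [-0.5, -0.3, 0.4]
ft_force: [0.6, 0.0, 0.1]
finger_gap: 24.1
t: 33.6
tool_pos: [602.8, 326.4, -17.6]
tool_rot: [0.0, 0.422, 0.907, 0.0]
ft_force: [-1.8, -0.3, 6.0]
finger_gap: 20.1
grip_force: 59.3
t: 34.02
tool_pos: [602.3, 326.2, 67.1]
tool_rot: [-0.0, 0.422, 0.907, -0.0]
ft_force: [0.0, 0.6, -0.3]
finger_gap: 20.1
grip_force: 58.8
t 34.0 pos [602.3 326.2  67.1] yaw 40.1 j6 1.25 gap 20.1 F [ 0.   0.6 -0.3]
 turn units [-0.01  0.    7.68]  shift units before turn [-7.37 -3.99 -1.43]  after turn [-8.25  1.45 -1.43]
```

```bash
python3 -m jog '0 0 -0.7 0 0 0.6;0 0 -0.6 0 0 1;0 0 0 0 0 1;0 0 0 0 0 1;0 0 0 0 0 1'|grep -E "pos|gap";python3 -m jog '0 0 0 0 0 1;0 0 0 0 0 1;0 0 0 0 0 0.8;-0.4 0.1 0 0 0 0.3;-0.8 0.14 0 0 0 0'|grep -E "pos|gap";python3 -m jog '-1 0.18 0 0 0 0;-1 0.18 0 0 0 0;-1 0.18 0 0 0 0;-1 0.18 0 0 0 0;-1 0.18 0 0 0 0'|grep -E "pos|gap";python3 -m jog '-1 0.18 0 0 0 0;-0.6 0.1 0 0 0 0;-0.4 0.05 0 0 0 0;0 0 0 0 0 0;0 0 0 0 0 0'|grep -E "pos|gap"
python3 - <<'E'
from h import *
go(653,81,20,1.7)
for n in("top","side"):
  im=cams.snapshot(n)[:,:,::-1].copy();cv2.imwrite(f"pics/{n}11.png",im)
for l in("cones","foot"):
  print(l,[(n,np.round(d["at"],1),round(d["score"],2)) for n in("top","side") for d in cams.spot_point(n,l)[:3]])
E
```

```text
tool_pos: [602.6, 326.3, 105.6]
finger_gap: 20.0
tool_pos: [610.8, 291.6, 105.0]
finger_gap: 20.1
tool_pos: [642.3, 139.3, 105.3]
finger_gap: 20.3
tool_pos: [653.7, 81.5, 105.1]
finger_gap: 20.1
t 35.7 pos [653.7  81.5 105.1] yaw 1.6 j6 1.54 gap 20.1 F [ 0.3  0.6 -0.5]
 turn units [-0.   -0.   -0.03]  shift units before turn [-0.02 -0.02  2.84]  after turn [-0.01 -0.02  2.84]
cones [('side', array([307.8, 194.3]), 0.62), ('side', array([258.9, 216.6]), 0.61)]
foot [('side', array([311.1, 249.5]), 0.92)]
```

```bash
python3 -m jog '0 0 0.5 0 0 0;0 0 0.8 0 0 0;0 0 0.9 0 0 0;0 0 0.6 0 0 0;0 0 0.4 0 0 0'|grep -E "pos|gap"; python3 -m jog '0 0 0.1 0 0 0;0 0 0 0 0 0;0 0 0 0 0 0;0 0 0 0 0 0'|grep -E "pos|ft";  for i in 1 2; do python3 -m jog '0 0 0.06 0 0 0;0 0 0 0 0 0;0 0 0 0 0 0'|grep -E "pos|ft_force"; done
```

```text
tool_pos: [652.7, 82.3, 7.0]
finger_gap: 20.1
tool_pos: [654.5, 81.9, 7.2]
ft_force: [-0.5, 0.1, -0.7]
tool_pos: [654.0, 81.8, 4.6]
ft_force: [-0.1, -0.3, 0.2]
tool_pos: [653.8, 81.7, 2.4]
ft_force: [0.4, 0.1, -0.3]
```

```bash
for i in 1 2; do python3 -m jog '0 0 0.04 0 0 0;0 0 0 0 0 0;0 0 0 0 0 0'|grep -E "pos|ft_force"; done
```

```text
tool_pos: [653.8, 81.7, 1.2]
ft_force: [0.3, -0.3, -0.8]
tool_pos: [654.0, 81.7, 0.4]
ft_force: [-0.9, -0.7, 4.1]
```

```bash
python3 -m jog '0 0 0 0 0 0;0 0 0 0 0 0;0 0 0 0 0 0;0 0 0 0 0 0' 40|grep -E "gap|grip"; python3 -m jog '0 0 -0.4 0 0 0;0 0 -0.8 0 0 0;0 0 -1 0 0 0;0 0 -1 0 0 0;0 0 -1 0 0 0'|grep pos; python3 -m jog '0 0 -1 0 0 0;0 0 -1 0 0 0;0 0 0 0 0 0;0 0 0 0 0 0' 70|grep pos
python3 - <<'E'
from h import *
p=tri((546.5,268.5),(340.5,112.8));print(p)
go(p[0],p[1],100,1.6)
im=cams.snapshot("side")[:,:,::-1].copy();cv2.imwrite("pics/side12.png",im)
print([(np.round(d["at"],1),back("side",d["at"],12).round(1),round(d["score"],2)) for d in cams.spot_point("side","cones")[:3]])
E
```

```text
finger_gap: 39.7
grip_force: 0.0
tool_pos: [653.5, 81.7, 127.4]
tool_pos: [654.7, 81.8, 187.6]
[ 484.  -390.4  113.9]
t 38.8 pos [654.7  81.8 187.6] yaw 1.6 j6 1.54 gap 70.0 F [-0.2  0.2  0.4]
 turn units [ 0.04  0.   -0.  ]  shift units before turn [-15.57  -6.13   2.9 ]  after turn [-15.57  -6.13   2.92]
[(array([259.9, 249.4]), array([662.4,  75.6]), 0.66)]
```

```bash
python3 -m jog '-0.5 -0.2 0 0 0 0;-0.9 -0.35 0 0 0 0;-1 -0.4 0 0 0 0;-1 -0.4 0 0 0 0;-1 -0.4 0 0 0 0'|grep pos; python3 -m jog '-1 -0.4 0 0 0 0;-1 -0.4 0 0 0 0;-1 -0.4 0 0 0 0;-1 -0.4 0 0 0 0;-1 -0.4 0 0 0 0'|grep pos; python3 -m jog '-1 -0.4 0 0 0 0;-1 -0.4 0 0 0 0;-1 -0.4 0 0 0 0;-1 -0.4 0 0 0 0;-1 -0.4 0 0 0 0'|grep pos; python3 -m jog '-0.8 -0.3 0 0 0 0;-0.37 0 0 0 0 0;0 0 0 0 0 0;0 0 0 0 0 0'|grep pos
python3 - <<'E'
from h import *
go(484,-390.4,53,1.6)
im=cams.snapshot("side")[:,:,::-1].copy();t=cams.snapshot("top")[:,:,::-1].copy();cv2.imwrite("pics/side13.png",im);cv2.imwrite("pics/top13.png",t)
cv2.imwrite('pics/c13.png',np.hstack([cv2.resize(t[150:280,295:455],None,fx=2.45,fy=3.2,interpolation=2),cv2.resize(im[90:270,220:380],None,fx=2.45,fy=2.31,interpolation=2)]))
E
```

```text
tool_pos: [603.4, -53.2, 184.9]
tool_pos: [547.4, -204.8, 185.1]
tool_pos: [491.5, -356.3, 185.0]
tool_pos: [484.9, -390.0, 185.2]
t 40.5 pos [ 484.9 -390.   185.2] yaw 1.5 j6 0.74 gap 69.8 F [-0.5  0.1  0.4]
 turn units [-0.01 -0.02 -0.01]  shift units before turn [-0.02 -0.03  4.41]  after turn [-0.01 -0.03  4.41]
```

View pics/c13.png

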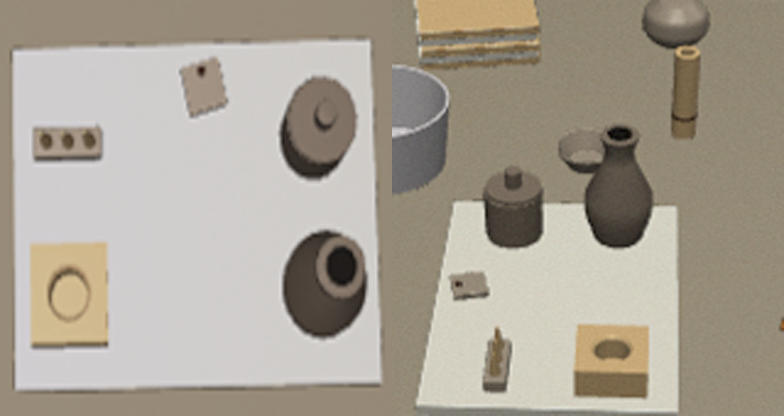

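The lid is home, and the plaque stands parallel behind the foot: top px (323,194) against foot (323,242). I descend on the prop and measure the foot.

```bash
python3 - <<'E'
from h import *
t=cv2.imread("pics/top13.png");h=cv2.cvtColor(t,cv2.COLOR_BGR2HSV)
m=((h[...,1]>60)&(h[...,2]>120)).astype(np.uint8);m[:,:295]=0;m[:,350:]=0;m[:215]=0;m[265:]=0
r_=cv2.minAreaRect(cv2.convexHull(cv2.findNonZero(m)));print("foot rect",r_,back("top",r_[0],47.5),back("top",r_[0],54))
print("cones",back("top",(322.8,194.4),27.5),back("top",(322.8,194.4),34))
E
python3 -m jog '0 -0.03 0.7 0 0 0;0 0 1 0 0 0;0 0 1 0 0 0;0 0 1 0 0 0;0 0 0.5 0 0 0'|grep pos;python3 -m jog '0 0 0.2 0 0 0;0 0 0 0 0 0;0 0 0 0 0 0'|grep -E "pos|ft"; python3 -m jog '0 0 0 0 0 0;0 0 0 0 0 0;0 0 0 0 0 0;0 0 0 0 0 0;0 0 0 0 0 0' 20;python3 -m jog '0 0 0 0 0 0;0 0 0 0 0 0;0 0 0 0 0 0'
```

```text
foot rect ((323.0, 241.5), (31.0, 30.0), 90.0) [543.41057022  76.49999902] [542.61744376  76.26084741]
cones [654.65773858  79.51481722] [653.28898168  79.26360898]
tool_pos: [483.8, -387.7, 57.0]
tool_pos: [485.0, -389.9, 55.0]
ft_force: [0.0, 0.3, 0.7]
t: 41.68
tool_pos: [484.8, -390.6, 55.0]
tool_rot: [0.001, 0.697, 0.717, -0.0]
ft_force: [-1.1, 0.4, 6.8]
finger_gap: 27.7
grip_force: 58.7
t: 41.93
tool_pos: [484.7, -390.6, 55.0]
tool_rot: [0.001, 0.697, 0.717, -0.0]
ft_force: [-1.7, 1.2, 6.2]
finger_gap: 28.1
grip_force: 58.7
```

```bash
python3 -m jog '0 0 -0.3 0 0 0;0 0 -0.8 0 0 0;0 0 -1 0 0 0;0 0 -1 0 0 0;0 0 -1 0 0 0'|grep -E "pos|gap"; python3 -m jog '0 0 -1 0 0 0;0 0 -0.8 0 0 0;0 0 -0.3 0 0 0;0.5 0.1 0 0 0 0;0.8 0.13 0 0 0 0'|grep -E "pos|gap"; python3 -m jog '1 0.15 0 0 0 0;1 0.15 0 0 0 0;1 0.15 0 0 0 0;1 0.15 0 0 0 0;1 0.15 0 0 0 0'|grep -E "pos|gap";  python3 -m jog '1 0.15 0 0 0 0;1 0.15 0 0 0 0;1 0.15 0 0 0 0;1 0.15 0 0 0 0;1 0.15 0 0 0 0'|grep -E "pos|gap"; python3 -m jog '1 0.15 0 0 0 0;1 0.15 0 0 0 0;1 0.15 0 0 0 0;0.7 0.12 0 0 0 0;0.3 0.05 0 0 0 0'|grep -E "pos|gap"; python3 -m jog '0.27 0.04 0 0 0 0;0 0 0 0 0 0;0 0 0 0 0 0;0 0 0 0 0 0'
python3 - <<'E'
from h import *
go(543.4,78.2,128,1.6)
E
```

```text
tool_pos: [484.2, -390.0, 179.2]
finger_gap: 28.0
tool_pos: [490.2, -351.8, 239.4]
finger_gap: 27.8
tool_pos: [507.9, -198.3, 239.0]
finger_gap: 27.9
tool_pos: [526.1, -47.9, 239.1]
finger_gap: 28.1
tool_pos: [541.4, 73.4, 239.0]
finger_gap: 28.0
t: 44.35
tool_pos: [543.0, 77.8, 239.9]
tool_rot: [-0.0, 0.698, 0.717, -0.0]
ft_force: [-0.5, 0.5, -1.4]
finger_gap: 28.1
grip_force: 59.2
t 44.4 pos [543.   77.8 239.9] yaw 1.5 j6 1.54 gap 28.1 F [-0.5  0.5 -1.4]
 turn units [-0.    0.   -0.01]  shift units before turn [0.01 0.01 3.73]  after turn [0.01 0.01 3.73]
```

```bash
python3 -m jog '0 0 0.6 0 0 0;0 0 1 0 0 0;0 0 1 0 0 0;0 0 0.7 0 0 0;0 0 0.43 0 0 0'|grep -E "pos|gap"; python3 -m jog '0.01 0.01 0 0 0 0;0 0 0 0 0 0;0 0 0 0 0 0;0 0 0 0 0 0'|grep pos
python3 - <<'E'
from h import *
b=cams.snapshot("side")[:,:,::-1].copy();cv2.imwrite("pics/side14.png",b)
t=cams.snapshot("top")[:,:,::-1].copy();cv2.imwrite("pics/top14.png",t)
cv2.imwrite('pics/c14.png',cv2.resize(b[165:275,260:360],None,fx=5.4,fy=5.4,interpolation=2))
E
```

```text
tool_pos: [542.0, 77.5, 125.8]
finger_gap: 28.1
tool_pos: [544.2, 78.7, 129.4]
```

View pics/c14.png

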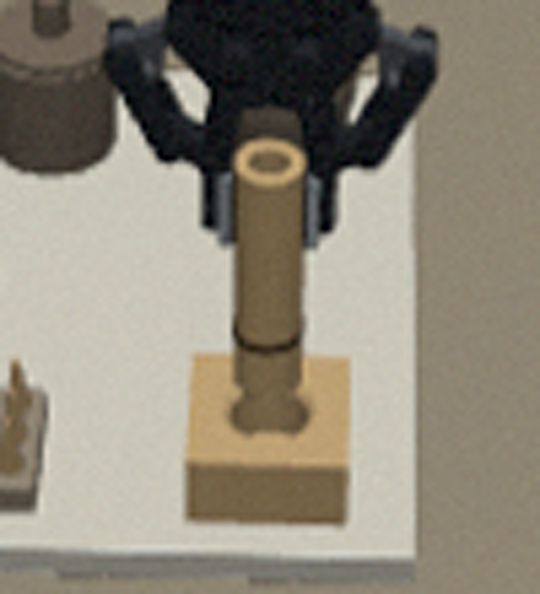

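Side crop: the prop hangs upright over the bore, bottom x≈268 against bore x≈270, top ellipse centre (270,162), bore centre about (270,410). I check the y alignment numerically.

Run:
```python
from h import *
print("prop",back("side",(310.0,165+162.5/5.4),188),"bore",back("side",(310,165+409.5/5.4),47.5))
b=cv2.imread("pics/side14.png")[165:275,260:360]
# band & column profile for axis
h=cv2.cvtColor(b,cv2.COLOR_BGR2HSV)
for row in(33,40,50,58): print(row,[int(v) for v in h[row,38:62,1]])
r.get_obs
for d in cams.spot_point("side","foot")[:1]+cams.spot_point("side","prop")[:2]: print(d)
```

```text
prop [544.02040484  78.10260915] bore [542.56708332  75.00089841]
33 [102, 72, 28, 15, 23, 104, 99, 97, 97, 101, 103, 102, 98, 103, 101, 103, 100, 107, 38, 21, 19, 23, 123, 33]
40 [128, 77, 11, 18, 20, 106, 102, 100, 101, 104, 102, 106, 107, 97, 101, 90, 102, 108, 12, 10, 13, 30, 73, 10]
50 [21, 20, 20, 24, 25, 51, 118, 101, 102, 103, 100, 110, 105, 101, 97, 104, 101, 82, 40, 21, 23, 21, 24, 18]
58 [21, 23, 24, 24, 17, 55, 120, 97, 101, 107, 100, 107, 98, 99, 100, 98, 99, 82, 36, 21, 24, 17, 24, 25]
{'at': [309.2, 251.0], 'score': 0.95}
{'at': [309.0, 251.0], 'score': 0.54}
```

```bash
python3 -m jog '-0.07 -0.04 0 0 0 0;0 0 0.3 0 0 0;0 0 0.2 0 0 0;0 0 0 0 0 0;0 0 0 0 0 0'|grep -E "pos|ft"; for i in 1 2 3 4; do python3 -m jog '0 0 0.1 0 0 0;0 0 0 0 0 0;0 0 0 0 0 0'|grep -E "pos|ft_force"; done
```

```text
tool_pos: [541.9, 76.9, 112.6]
ft_force: [0.9, 0.3, -2.1]
tool_pos: [542.3, 76.9, 110.2]
ft_force: [0.3, -0.3, -2.0]
tool_pos: [542.3, 76.8, 107.1]
ft_force: [-0.0, -0.5, -1.8]
tool_pos: [542.3, 76.8, 104.1]
ft_force: [-0.0, -0.7, -1.1]
tool_pos: [542.2, 76.8, 101.0]
ft_force: [-0.5, 0.5, -1.3]
```

```bash
for i in 1 2 3 4 5 6 ; do python3 -m jog '0 0 0.1 0 0 0;0 0 0 0 0 0;0 0 0 0 0 0'|grep -E "pos|ft_force"; done
```

```text
tool_pos: [542.2, 76.8, 98.0]
ft_force: [0.3, 0.2, -1.5]
tool_pos: [542.2, 76.8, 95.0]
ft_force: [0.1, -0.5, -1.0]
tool_pos: [542.2, 76.8, 92.0]
ft_force: [0.6, -1.0, -1.9]
tool_pos: [542.2, 76.8, 89.0]
ft_force: [0.9, -0.4, -1.0]
tool_pos: [542.2, 76.8, 86.0]
ft_force: [0.3, -0.2, -2.0]
tool_pos: [542.2, 76.8, 83.0]
ft_force: [0.2, -1.1, -0.9]
```

```bash
for i in 1 2 3; do python3 -m jog '0 0 0.04 0 0 0;0 0 0 0 0 0;0 0 0 0 0 0'|grep -E "pos|ft_force"; done
```

```text
tool_pos: [542.3, 76.8, 81.9]
ft_force: [0.4, -0.8, -2.0]
tool_pos: [542.3, 76.8, 80.7]
ft_force: [-1.0, -0.2, -1.8]
tool_pos: [542.3, 76.8, 79.5]
ft_force: [-0.0, -0.3, -0.7]
```

```bash
python3 -m jog '0 0 0.04 0 0 0;0 0 0 0 0 0;0 0 0 0 0 0'|grep -E "pos|ft_force"; python3 -m jog '0 0 0 0 0 0;0 0 0 0 0 0;0 0 0 0 0 0;0 0 0 0 0 0' 45|grep -E "pos|gap"; python3 -m jog '0 0 -0.4 0 0 0;0 0 -0.8 0 0 0;0 0 -1 0 0 0;0 0 -1 0 0 0;0 0 -0.8 0 0 0'|grep pos; python3 -m jog '0.4 -0.2 0 0 0 0;0.8 -0.4 0 0 0 0;1 -0.5 0 0 0 0;1 -0.5 0 0 0 0;1 -0.5 0 0 0 0' 70|grep pos; python3 -m jog '1 -0.5 0 0 0 0;1 -0.5 0 0 0 0;1 -0.5 0 0 0 0;0.6 -0.3 0 0 0 0;0.35 -0.17 0 0 0 0'|grep pos;  python3 -m jog '0 0 0 0 0 0;0 0 0 0 0 0;0 0 0 0 0 0'|grep pos
python3 - <<'E'
from h import *
go(413.6,318,32,1.6)
b=cams.snapshot("side")[:,:,::-1].copy();t=cams.snapshot("top")[:,:,::-1].copy();cv2.imwrite("pics/side15.png",b);cv2.imwrite("pics/top15.png",t)
print("prop",[(n,np.round(d["at"],1),round(d["score"],2)) for n in("top","side") for d in cams.spot_point(n,"prop")[:2]])
print("expect",proj("side",[544,77,17.5]),proj("top",[543,77,17.5]))
print("tumbler",[(n,np.round(d["at"],1),round(d["score"],2)) for n in("top","side") for d in cams.spot_point(n,"tumbler")[:2]],proj("side",[413.6,318,-6.5]),proj("top",[413.6,318,-6.5]))
# band row along prop axis in side view
h=cv2.cvtColor(b,cv2.COLOR_BGR2GRAY);print([int(v) for v in h[195:262,308:313].mean(1)])
E
```

```text
tool_pos: [542.5, 76.8, 79.0]
ft_force: [-3.2, -0.9, 9.9]
tool_pos: [542.3, 76.9, 78.3]
finger_gap: 45.1
tool_pos: [542.4, 76.8, 200.5]
tool_pos: [474.8, 202.1, 198.0]
tool_pos: [411.9, 319.7, 198.1]
tool_pos: [413.9, 317.1, 198.2]
t 51.0 pos [413.9 317.1 198.2] yaw 1.6 j6 2.04 gap 70.0 F [ 0.3 -0.5 -0.5]
 turn units [-0.    0.   -0.01]  shift units before turn [ 0.03 -0.01  5.54]  after turn [ 0.03 -0.01  5.54]
prop [('top', array([323.3, 242.9]), 0.52), ('side', array([306.9, 248. ]), 0.83), ('side', array([252.2, 215.6]), 0.72)]
expect [[309.20608955 250.54066659]] [[323.2342224  243.27128197]]
tumbler [('top', array([221.4, 300.7]), 0.92), ('side', array([364.1, 339.2]), 0.85)] [[363.92468204 340.78124402]] [[218.44979071 298.80163018]]
[46, 43, 145, 200, 206, 204, 205, 205, 204, 203, 205, 207, 192, 177, 156, 117, 96, 98, 100, 152, 173, 130, 99, 102, 101, 103, 103, 103, 102, 101, 102, 102, 102, 102, 103, 103, 103, 102, 102, 102, 103, 103, 102, 101, 102, 102, 101, 103, 104, 75, 38, 133, 170, 170, 172, 163, 126, 100, 105, 104, 104, 105, 104, 103, 101, 102, 114]
```

The prop bottomed at the predicted height, and its band lies level with the rim. Last is the tumbler.

```bash
python3 -m jog '0.03 0 0.7 0 0 0;0 0 1 0 0 0;0 0 1 0 0 0;0 0 1 0 0 0;0 0 0.9 0 0 0'|grep -E "pos|ft"; python3 -m jog '0 0 0.6 0 0 0;0 0 0.34 0 0 0;0 0 0 0 0 0;0 0 0 0 0 0'|grep -E "pos|ft"; python3 -m jog '0 0 0 0 0 0;0 0 0 0 0 0;0 0 0 0 0 0;0 0 0 0 0 0;0 0 0 0 0 0' 30;python3 -m jog '0 0 0 0 0 0;0 0 0 0 0 0;0 0 0 0 0 0'|grep -E "pos|gap|grip"; python3 -m jog '0 0 -0.3 0 0 0;0 0 -0.6 0 0 0;0 0 -0.8 0 0 0;0 0 -1 0 0 0;0 0 -1 0 0 0'|grep -E "pos|gap|grip"
python3 - <<'E'
from h import *
go(546.4,-38,120,1.6)
E
```

```text
tool_pos: [413.2, 318.4, 58.9]
ft_force: [0.6, 0.5, -0.7]
tool_pos: [413.4, 318.5, 32.2]
ft_force: [0.2, 0.5, 0.5]
t: 52.52
tool_pos: [414.1, 319.1, 33.5]
tool_rot: [0.0, 0.697, 0.717, 0.001]
ft_force: [-0.3, -1.1, 8.9]
finger_gap: 44.1
grip_force: 59.9
tool_pos: [414.1, 319.1, 33.5]
finger_gap: 43.9
grip_force: 59.9
tool_pos: [413.1, 318.5, 145.3]
finger_gap: 44.0
grip_force: 61.2
t 53.2 pos [413.1 318.5 145.3] yaw 1.6 j6 2.04 gap 44.0 F [ 1.   0.9 -0.8]
 turn units [ 0. -0. -0.]  shift units before turn [-12.     4.11   0.84]  after turn [-12.     4.11   0.84]
```

```bash
python3 -m jog '-0.5 0 0 0 0 0;-0.8 0 0 0 0 0;-1 0 0 0 0 0;-1 0 0 0 0 0;-1 0 0 0 0 0'|grep -E "pos|gap"; python3 -m jog '-1 0 0 0 0 0;-1 0 0 0 0 0;-1 0 0 0 0 0;-1 0 0 0 0 0;-1 0 0 0 0 0'|grep -E "pos|gap"; python3 -m jog '-1 0 0 0 0 0;-0.9 0 0 0 0 0;-0.6 0.2 0 0 0 0;-0.2 0.6 0 0 0 0;0 0.9 0 0 0 0'|grep -E "pos|gap"; python3 -m jog '0 0.9 0 0 0 0;0 0.7 0 0 0 0;0 0.5 0 0 0 0;0 0.3 0 0 0 0;0 0 0 0 0 0'|grep -E "pos|gap"
python3 - <<'E'
from h import *
go(546.4,-38,54,1.6)
E
```

```text
tool_pos: [416.9, 188.7, 144.2]
finger_gap: 43.6
tool_pos: [421.1, 38.5, 144.2]
finger_gap: 43.8
tool_pos: [474.0, -41.4, 144.5]
finger_gap: 44.2
tool_pos: [547.6, -37.8, 143.5]
finger_gap: 43.7
t 54.9 pos [547.6 -37.8 143.5] yaw 1.6 j6 1.33 gap 43.7 F [-0.4  0.6 -1. ]
 turn units [0.01 0.   0.  ]  shift units before turn [-0.01 -0.04  2.98]  after turn [-0.01 -0.04  2.98]
```

Lower (contact expected at TCP z ≈ 51.5).

```bash
python3 -m jog '0 -0.04 0.5 0 0 0;0 0 0.8 0 0 0;0 0 0.8 0 0 0;0 0 0.5 0 0 0;0 0 0.2 0 0 0'|grep -E "pos|ft"; python3 -m jog '0 0 0.1 0 0 0;0 0 0 0 0 0;0 0 0 0 0 0'|grep -E "pos|ft";for i in 1 2 3; do python3 -m jog '0 0 0.035 0 0 0;0 0 0 0 0 0;0 0 0 0 0 0'|grep -E "pos|ft_force"; done
```

```text
tool_pos: [543.1, -37.5, 57.8]
ft_force: [-0.2, -0.1, -1.1]
tool_pos: [545.5, -37.9, 57.3]
ft_force: [0.3, 0.0, -1.4]
tool_pos: [545.5, -37.8, 55.6]
ft_force: [-0.1, 0.2, -1.0]
tool_pos: [545.1, -37.7, 54.1]
ft_force: [-0.7, -0.5, -0.4]
tool_pos: [545.2, -37.7, 53.0]
ft_force: [0.1, -0.3, -1.4]
```

```bash
python3 -m jog '0 0 0.035 0 0 0;0 0 0 0 0 0;0 0 0 0 0 0'|grep -E "pos|ft_force";python3 -m jog '0 0 0.02 0 0 0;0 0 0 0 0 0;0 0 0 0 0 0'|grep -E "pos|ft_force"
```

```text
tool_pos: [545.2, -37.7, 51.9]
ft_force: [-0.8, 0.1, -1.3]
tool_pos: [545.3, -37.8, 51.6]
ft_force: [-0.7, -0.1, 3.4]
```

```bash
python3 -m jog '0 0 0 0 0 0;0 0 0 0 0 0;0 0 0 0 0 0;0 0 0 0 0 0' 68|grep -E "gap|grip"; python3 -m jog '0 0 -0.4 0 0 0;0 0 -0.8 0 0 0;0 0 -1 0 0 0;0 0 -1 0 0 0;0 0 -1 0 0 0'|grep pos; python3 -m jog '0 0 -1 0 0 0;0 -0.8 0 0 0 0;0 -1 0 0 0 0;0 -1 0 0 0 0;0 -1 0 0 0 0'|grep pos;python3 -m jog '0 -1 0 0 0 0;0 -1 0 0 0 0;0 -0.5 0 0 0 0;0 0 0 0 0 0;0 0 0 0 0 0'
python3 - <<'E'
from h import *
for n in("top","side"):
  cv2.imwrite(f"pics/{n}16.png",cams.snapshot(n)[:,:,::-1])
  for l,z in dict(jar=18,lid=72,cones=18,prop=24,tumbler=18,vase=18,foot=18,dish=0,tile=18).items():
    print(n,l,[(np.round(d["at"],0),back(n,d["at"],z-6.5).round(0),round(d["score"],2)) for d in cams.spot_point(n,l)[:3] if d["score"]>.4])
E
```

```text
finger_gap: 68.1
grip_force: 0.0
tool_pos: [544.9, -37.7, 178.7]
tool_pos: [430.0, -40.8, 207.2]
t: 58.35
tool_pos: [356.1, -43.1, 207.7]
tool_rot: [0.001, 0.697, 0.717, 0.0]
ft_force: [1.1, -0.1, -0.3]
finger_gap: 68.2
grip_force: 0.0
top jar [(array([138., 242.]), array([541., 506.]), 0.76), (array([167., 304.]), array([399., 431.]), 0.75)]
top lid [(array([429., 191.]), array([ 657., -157.]), 0.67)]
top cones [(array([320., 194.]), array([659.,  87.]), 0.87)]
top prop [(array([322., 243.]), array([543.,  79.]), 0.68)]
top tumbler [(array([376., 246.]), array([540., -43.]), 0.72)]
top vase [(array([428., 243.]), array([ 547., -162.]), 0.88)]
top foot [(array([323., 243.]), array([544.,  79.]), 0.73)]
top dish [(array([496., 223.]), array([ 599., -324.]), 0.69)]
top tile [(array([379., 180.]), array([693., -49.]), 0.52), (array([323., 193.]), array([661.,  79.]), 0.48)]
side jar [(array([268., 191.]), array([ 667., -151.]), 0.73), (array([372., 387.]), array([401., 443.]), 0.72), (array([302., 413.]), array([532., 508.]), 0.72)]
side lid [(array([266., 175.]), array([ 671., -147.]), 0.78)]
side cones [(array([261., 250.]), array([660.,  77.]), 0.8)]
side prop [(array([310., 252.]), array([542.,  80.]), 0.82)]
side tumbler [(array([310., 220.]), array([548., -40.]), 0.74)]
side vase []
side foot [(array([312., 250.]), array([539.,  70.]), 0.57)]
side dish [(array([296., 161.]), array([ 604., -317.]), 0.5)]
side tile [(array([252., 217.]), array([696., -43.]), 0.44)]
```

All pieces are where they should be within network noise, so I hand in.

```bash
python3 -c "
from cell import r
print(r.close_job())"
```

```text
the job is handed in; nothing more can be done
None
```

I loaded the shelf in the order asked and handed the job in at about 58 s; the last camera check put every piece in place within the detectors' scatter, but `close_job()` returned no verdict, so the result is unconfirmed.

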